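# Top up the spring-feed track of sample pots

## Task

Top up the feed track with sample pots: draw the sprung follower back by its black ball knob and swing the knob over into the catch notch so that it stays back by itself, then stand the two blue-lidded pots from the carton upright in the track behind the pot already there. Finally free the knob and, keeping hold of it, ease the follower forward until it bears on the row of three, then let go: never let it snap forward, never ram it against its stop or squeeze a pot hard, and leave the other things where they are.

Things in the scene. Friction and masses are not known exactly. Their poses are not given: they have to be found in the camera images.
- track: Spring-feed track for sample pots, galvanised steel, screwed to the bench, 318 mm long, 52 mm wide (lugs 84). Origin: at bench level on the centre line, at the inner face of the front stop. x runs back along the track to the pusher, its rod housing and the knob; z up; y towards the side of the catch notch. A full row of three pots has its centres at x = 21, 63 and 105 mm, y = 0.
- channel (a point): Floor of the pot channel, 5 mm above the bench, at track x = 75 mm. The channel runs from track x = 0 to 150 mm, is 46 mm wide inside and open on top; side walls reach 24 mm, the front stop 27 mm above the bench. Axes as the track's.
- slot_start (a point): Top of the dark grey gate plate (38 mm above the bench, 44 mm wide) near the front of its slot. The slot, 10 mm wide for the knob's 7 mm stem, runs back along the centre line; at its rear end a 9.5 mm long notch opens to +y, sharing the end wall. The plate is clamped in long holes: where the slot ends is not reported and must be felt (see follower). Axes as the track's.
- follower (a joint): Slide of the follower (green pusher, rod, knob), m, growing as it is pulled back along track +x. Pusher face at track x = 0.036 + value. Spring pushes it forward, 5 N at 0 to 7.4 N at 0.12, and shoots it forward if let go. Reads 0.006 on one pot, 0.090 on three. The slot's end stops it somewhere from 0.100 to 0.116; let go in the notch it creeps forward up to 2.5 mm onto the notch's front wall.
- handle (a joint): Swing of the knob's stem about the rod's axis (along the track's x, 20 mm above the bench), rad: 0 upright (0.1 play either way in the slot), growing as the knob goes over to the track's +y, stop at 0.5. Light friction; it stays where it is left.
- knob (a point): Centre of the black ball knob, 22 mm across, on its 7 mm stem 48 mm from the rod's axis. Upright it is 68 mm above the bench (top 79 mm), at track x = 0.171 + follower value, y = 0; swung fully over, 62 mm above the bench and 23 mm to track +y.
- pusher_face (a point): Centre of the front face of the green pusher plate (42 mm wide, 6 mm thick, top 47 mm above the bench), 27 mm above the bench.
- carton: Shallow cardboard carton 180 x 120 x 20 mm, walls and floor 4 mm, fixed; the two pots to be loaded stand in it. Origin: centre of its underside.
- pot_a: Sample pot to be loaded: white, blue lid, 42 mm across, 60 mm tall, foot stepped in to 37 mm over the lowest 4 mm, 60 to 130 g. Origin: centre of its underside, z up.
- pot_b: The other pot to be loaded, alike. Origin: centre of its underside.
- pot_front: The pot already in the track, alike, between front stop and follower. Origin: centre of its underside.
- tin: Bystander: red steel tin with lever lid, 102 mm across, 118 mm tall, on the galvanised mesh shelf (100 mm high). Origin: centre of its underside.
- tub: Bystander: clear plastic tub with clip-on cover, 150 x 110 x 68 mm, on the mesh shelf. Origin: centre of its underside.
- scraper: Bystander: stainless scraper with black handle lying on the bench, 205 mm long. Origin: under the blade's neck.
- roller_cage: Bystander: green plastic roller cage with its wire frame and handle lying on the bench, 245 mm long, 33 mm high. Origin: under the frame's bend.
- clay_pot: Bystander: small terracotta pot, 86 mm across the rim, 68 mm tall. Origin: centre of its underside.
There are look-alikes about, which are no part of the job. Leave any turquoise look-alike of the pot_a alone.

How it is judged (in metres and radians):
On the way, in this order (a step that is already met when the one before it is completed fails the run):
1. the follower is held back by its catch notch, knob swung over and let go (value of joint follower above 0.095 m and value of joint handle above 0.2 rad and contact force between the fingers and track below 0.3 N), for 0.3 s.
2. both pots stand in the track behind the first one, released, with the follower still held back (value of joint follower above 0.095 m and value of joint handle above 0.2 rad and x of pot_a in the frame of track between 0.05 and 0.132 m and y of pot_a in the frame of track between -0.005 and 0.005 m and z of pot_a in the frame of track between 0.002 and 0.008 m and angle between each of pot_a, pot_b's own z axis and vertical below 0.1 rad and x of pot_b in the frame of track between 0.05 and 0.132 m and y of pot_b in the frame of track between -0.005 and 0.005 m and z of pot_b in the frame of track between 0.002 and 0.008 m and contact force between the fingers and pot_a below 0.3 N and contact force between the fingers and pot_b below 0.3 N), for 0.2 s.
At the end, for the whole second after the job is handed in: All three pots stand upright on the track floor (0.1 rad, 5 mm off centre line at most) in a closed row: first 15-27 mm, new ones 57-111 mm from the front stop; follower on the row (0.086 to 0.0935), knob out of the notch (under 0.15 rad); all at rest (value of joint follower between 0.086 and 0.0935 m and value of joint handle between -0.13 and 0.15 rad and x of pot_front in the frame of track between 0.015 and 0.027 m and y of pot_front in the frame of track between -0.005 and 0.005 m and z of pot_front in the frame of track between 0.002 and 0.008 m and angle between each of pot_front, pot_a, pot_b's own z axis and vertical below 0.1 rad and x of pot_a in the frame of track between 0.057 and 0.111 m and y of pot_a in the frame of track between -0.005 and 0.005 m and z of pot_a in the frame of track between 0.002 and 0.008 m and x of pot_b in the frame of track between 0.057 and 0.111 m and y of pot_b in the frame of track between -0.005 and 0.005 m and z of pot_b in the frame of track between 0.002 and 0.008 m and linear speed of each of pot_a, pot_b, pot_front below 0.02 m/s and velocity of joint follower between -0.01 and 0.01 m/s); the robot touches nothing.
It fails at once if the follower snaps forward (faster than 0.5 m/s) (velocity of joint follower below -0.5 m/s).
It fails at once if a pot is rammed or squeezed in the track (contact forces with track and follower over 60 N in all, as when squeezed by 30 N from both sides) (contact force between any of pot_a, pot_b, pot_front and track above 60 N).
It fails at once if the knob's stem is rammed against the gate plate with more than 30 N (contact force between handle_c0 and track above 30 N).
It fails at once if a bystander is moved by more than 30 mm (distance of any of tin, tub, scraper, roller_cage, clay_pot from where it was at the start of the episode above 0.03 m).
It also fails if it takes over 72 s, if anything falls off the work surface, if the arm or the gripper's body presses on something with over 40 N, if the wrist force passes 120 N, or if a joint passes its speed limit or range.

## Robot

A 6-joint arm with a two-finger parallel gripper is mounted at the origin on the work surface. World frame = base frame: x ahead of the robot, y to its left, z up, the work surface at z = 0. Lengths are in mm, angles in rad, forces in N, time in s.
With the tool pointing down it reaches from about 300 to 875 mm from the base axis. Payload 6.4 kg.
Tool frame: the origin (TCP) lies midway between the tips of the shut fingers; the grasp point (between the pads) lies 19 mm behind it; z points along the fingers, y is the direction in which the jaws open and shut (so a half turn about z gives the same grasp; the last joint's range is limited). The gripper opens to 85 mm and grips with 20 to 120 N. Pads are 22 mm wide; open, the fingers measure 114 mm over their backs; the gripper's body (76 mm by 85 mm) begins 54 mm behind the grasp point. The pads swing forward as they close: fully open they stand 13 mm farther back than shut.
Start: joints at [-1.455, 0.181, 1.607, -0, 1.354, -0.206], TCP at [181.874, -545.493, 231.288] pointing down, gripper open.
Joint ranges: [-2.99, 2.99], [-0.89, 2.07], [0.3, 2.58], [-1.14, 4.28], [0, 2.63], [-3.12, 3.12]. Speed limits (rad/s): [2.57, 2.57, 3.01, 3.14, 3.14, 3.14].

## Interface

Orientations are given as a unit quaternion [w, x, y, z].
In Python, from workcell import ctrl gives the robot as it stands.
- The arm moves only by the tool jog_arm, never from a script. Its argument "targets" is a list of rows, each a list of 7 numbers: the turn, a rotation vector about the tool's x, y, z in degrees, then the shift along the tool's x, y, z in cm, then the opening, from 0 (shut) to 1 (fully open). In form: [[ax, ay, az, dx, dy, dz, jaw], ...]. A call has 1 to 20 rows; each row is the pose to reach, as a shift and turn from the pose commanded when the call began, along the tool's axes at that moment; what a row does not reach only later rows make up. A row lasts 1/10 s, in which the tool goes at most 50 mm and 8.59 degrees, less where a joint would pass 70% of its speed; a pose out of reach is approached as far as the arm can. A call with a gripper value outside its range is refused whole. The fingers move at their own pace and stop on an object; "newtons" is the grip in N (left out, the last holds). Time passes only in rows, so rows that repeat a pose let the fingers close. It gives the time, the measured TCP pose, the force and the opening at its end, in the units of the state.
- ctrl.read_state(): the state, without advancing time (a new reading comes with each control period).
- ctrl.read_camera(name): name is "scene" or "top"; returns (picture, depth): 400x640x3 uint8, red, green, blue; 400x640 float32, mm along the optical axis (not along the pixel's ray), 0 where there is no reading.
- ctrl.camera_params(name): a dict with "mtx" (3x3 intrinsics, pixels), "rvec" (rotation vector, rad) and "tvec" (3), from world to camera coordinates, as OpenCV has them. Camera axes: x right, y down, z forward; pixel columns grow to the right and rows downward; lengths in mm; the calibration is good to about 2 mm. A picture is of the moment at which its call begins. camera_params takes no time and is no camera call.
- ctrl.sign_off(): hands the job in, once; it reports no verdict.
Trained networks look in the newest picture that a camera, given by its name, has taken for a name from the list of things; names that differ only in an ending like _2 or _b are one class to them, and where a whole thing is asked for, a point or a joint stands for the part that bears it (a point fixed in the world has none). Each returns a list of dicts, best first, with "conf" (0 to 1); they miss things now and then, are a little off and sometimes report something else, mostly with a low value. They report only what shows in the picture. A call takes as long as a camera call. They do not tell look-alikes from the thing itself.
- ctrl.find_in(camera, query): "uv" ([column, row] in pixels, amid what is visible of it).
The state is a dict: "time_s": time; "qpos": joint angles; "joint_vel": joint speeds; "joint_torque": joint torques, N m; "ee_pos": TCP position; "tcp_rot": TCP orientation; "ft_force": force on the tool from outside, world axes, zero at the start; "torque": the same for the moment, N m; "opening": opening from 0.0 (shut) to 1.0 (fully open).
Only numpy, scipy, OpenCV 4.12 (cv2) and the standard library are available. Lean on these libraries where they do the work, as an engineer would, in place of code of your own. Each camera call takes 0.05 s, during which the arm holds its last target.

## Working session

There is one attempt and no reset: what is moved stays moved. The work goes in short steps, Python scripts to look and compute and a tool call to move; the robot and the scene stay as the last step left them, time stands still between calls to the robot, and variables do not carry over. Pictures are saved under pics/ and viewed, and the job is handed in when it is done.

Besides the shell and the picture viewer there is one more tool, called after "Call:" as name(argument=value, ...) on one line, values as JSON. jog_arm: Moves the arm, as the interface text tells. Its arguments: {"type":"object","properties":{"targets":{"type":"array"},"newtons":{"type":"number"}},"required":["targets"]}

```bash
mkdir -p pics; ls; cat > h.py <<'E'
import numpy as np, cv2
from scipy.spatial.transform import Rotation as R
from workcell import ctrl
def cam(n):
    p=ctrl.camera_params(n); K=np.array(p['mtx'],float); Rm,_=cv2.Rodrigues(np.array(p['rvec'],float)); t=np.array(p['tvec'],float).ravel()
    return K,Rm,t
def proj(n,P):
    K,Rm,t=cam(n); c=Rm@np.array(P,float)+t; u=K@c; return u[:2]/u[2]
def back(n,uv,d):
    K,Rm,t=cam(n); c=np.linalg.inv(K)@np.array([uv[0],uv[1],1.])*d; return Rm.T@(c-t)
def atz(n,uv,z):
    K,Rm,t=cam(n); r=Rm.T@(np.linalg.inv(K)@np.array([uv[0],uv[1],1.])); o=-Rm.T@t; return o+r*(z-o[2])/r[2]
def save(n,im): cv2.imwrite('pics/'+n+'.png',im[:,:,::-1])
def rows(P):  # world cloud
    pass
def cloud(n,dep):
    K,Rm,t=cam(n); h,w=dep.shape; v,u=np.mgrid[:h,:w]; c=np.stack([(u-K[0,2])/K[0,0]*dep,(v-K[1,2])/K[1,1]*dep,dep],-1)
    return (c-t)@Rm
E
python3 - <<'E'
from h import *
s=ctrl.read_state(); print(s)
for n in ['scene','top']:
    im,d=ctrl.read_camera(n); save(n+'0',im); np.save(n+'0.npy',d); np.save(n+'0i.npy',im)
    K,Rm,t=cam(n); print(n,K.tolist(),(-Rm.T@t).tolist(),Rm.tolist())
    for q in ['pot_a','pot_front','knob','track','pusher_face','carton','slot_start','follower']:
        try: print(q,[(np.round(x['uv']),round(x['conf'],2)) for x in ctrl.find_in(n,q)])
        except Exception as e: print(q,e)
E
```

```text
pics
{'time_s': 0.0, 'qpos': array([-1.45525489e+00,  1.81518805e-01,  1.60802224e+00, -1.63838604e-05,
        1.35379881e+00, -2.06294605e-01]), 'joint_vel': array([ 3.20672715e-04,  1.95688022e-04,  7.68292818e-04, -8.14850471e-05,
       -1.71769615e-03, -7.69027571e-04]), 'joint_torque': array([-1.09778768e-03, -4.44867039e+01, -3.51337624e+01, -3.48129824e-04,
        9.07418726e-03, -5.02230876e-05]), 'ee_pos': array([ 181.82640799, -544.90555816,  230.38977842]), 'tcp_rot': array([-8.73064209e-04,  9.87079949e-01,  1.60226124e-01,  3.16373700e-05]), 'ft_force': array([-0.73870249,  0.02649298,  0.34232942]), 'torque': array([-0.03689097, -0.0006019 , -0.01526545]), 'opening': 0.9999693205306769}
scene [[449.4404711152805, 0.0, 318.59856190562937], [0.0, 449.4404711152805, 197.7271957595304], [0.0, 0.0, 1.0]] [1233.569669749751, -696.8312561507848, 966.1145500658852] [[0.6963678741382314, 0.7173847065982477, 0.020759735237864008], [0.47739379908766894, -0.4414217270875674, -0.7597644499762224], [-0.5358795988473927, 0.5389861237490028, -0.6498669201807261]]
pot_a [(array([166.
[... 529 characters left out ...]
6109, 196.53555632583806], [0.0, 0.0, 1.0]] [339.32344034414774, 16.082560769128822, 1321.6340239403478] [[0.011286796228466955, -0.9998940562818939, 0.009191541929326835], [-0.9836777724282695, -0.012753678922999612, -0.17948644434744165], [0.17958465486075173, -0.007015688567099623, -0.9837175061228066]]
pot_a [(array([418., 240.]), 0.65), (array([427., 274.]), 0.58), (array([456., 245.]), 0.57)]
pot_front [(array([326., 209.]), 0.69)]
knob [(array([304., 206.]), 0.74)]
track [(array([289., 207.]), 0.77)]
pusher_face [(array([298., 207.]), 0.59)]
carton [(array([410., 232.]), 0.92), (array([291., 209.]), 0.74)]
slot_start [(array([291., 207.]), 0.62)]
follower [(array([300., 210.]), 0.68)]
```

View pics/scene0.png

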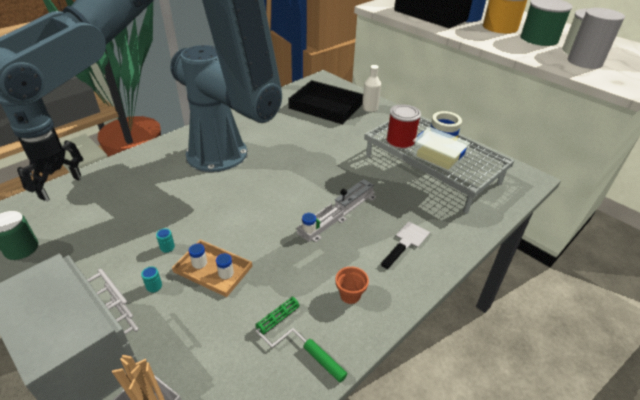

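View pics/top0.png

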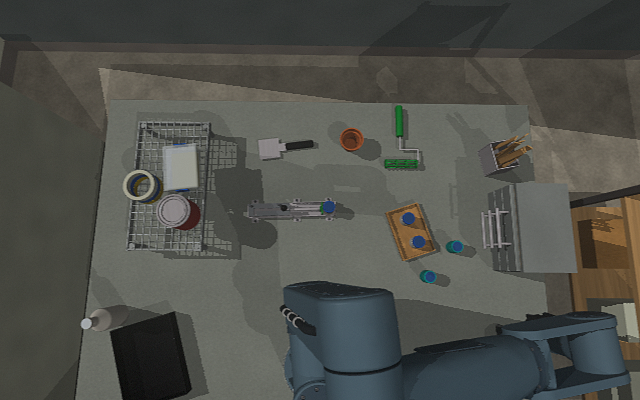

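```bash
python3 - <<'E'
from h import *
a=np.load('scene0i.npy')[160:320,110:430]; b=np.load('top0i.npy')[150:300,230:480]
save('crop_s',cv2.resize(a,None,fx=2.5,fy=2.5,interpolation=cv2.INTER_CUBIC)); save('crop_t',cv2.resize(b,None,fx=3.2,fy=3.2,interpolation=cv2.INTER_CUBIC))
E
```

```text
(no output)
```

View pics/crop_s.png

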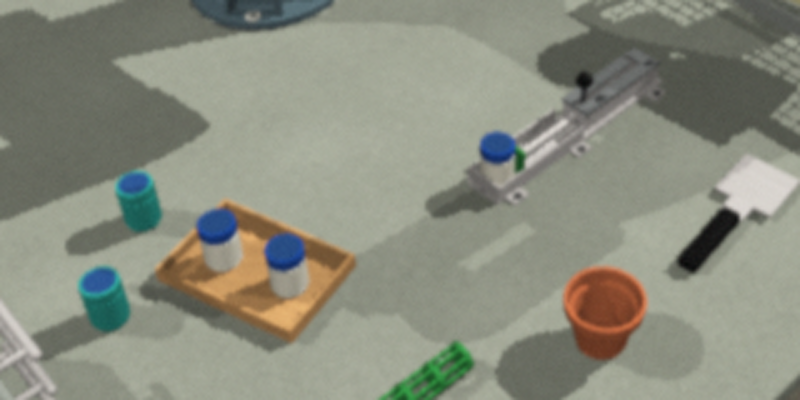

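View pics/crop_t.png

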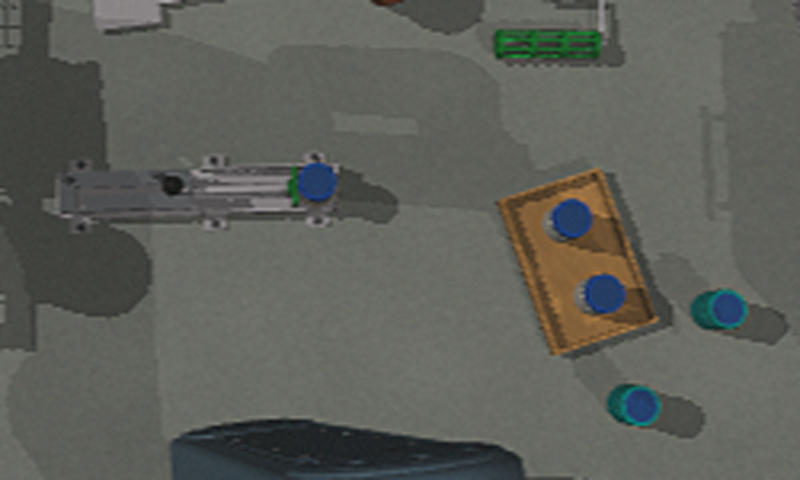

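Candidates in the top view: white pots with blue lids in the carton at (408,218) and (418,242), which are the ones I want. Turquoise look-alikes stand on the bench at (455,246) and (428,276), and the pot already in the track is at (328,207). In the crop, both carton pots are white with blue lids. The knob is at top (284,208). The track's +x points left in the top image (world +y), so the notch side +y is towards the robot.

```bash
python3 - <<'E'
from h import *
for n in ['scene','top']:
    im=np.load(n+'0i.npy').astype(int); d=np.load(n+'0.npy'); C=cloud(n,d)
    r,g,b=im[...,0],im[...,1],im[...,2]
    m=((b>1.7*g)&(b>2*r)&(b>60)).astype(np.uint8)
    k,l,st,ce=cv2.connectedComponentsWithStats(m)
    for i in range(1,k):
        if st[i,4]<12: continue
        P=C[l==i]; z=P[:,2]; 
        top=P[(z>np.percentile(z,60)-2)]
        print(n,ce[i].round(1),st[i,4],'atz60',atz(n,ce[i],62).round(1),'cloud',P.mean(0).round(1),np.percentile(z,[5,50,95]).round(1),'mid',((P[:,:2].max(0)+P[:,:2].min(0))/2).round(1))
    # knob
    m=((im.max(-1)<45)).astype(np.uint8); C2=C
    sel=(m>0)&(C[...,2]>45)&(C[...,2]<95)&(C[...,0]>300)&(C[...,0]<600)&(C[...,1]<400)&(C[...,1]>-100)
    k,l,st,ce=cv2.connectedComponentsWithStats(sel.astype(np.uint8))
    for i in range(1,k):
        if st[i,4]>8: P=C[l==i]; print('knob',n,ce[i].round(1),st[i,4],P.mean(0).round(1),P.max(0).round(1),'atz68',atz(n,ce[i],68).round(1))
E
```

```text
scene [290.    2.8] 12 atz60 [-979.9 1228.5   62. ] cloud [-759.8 1037.1  151.8] [136.  148.3 169.4] mid [-762.8 1037.9]
scene [300.2   1.2] 18 atz60 [-960.7 1297.6   62. ] cloud [-657.  1021.5  187.1] [173.4 189.6 197. ] mid [-657.2 1023.5]
scene [475.7   9.5] 136 atz60 [-139.  2019.6   62. ] cloud [ 150.4 1446.9  252.1] [203.7 246.  289.9] mid [679.  403.1]
scene [301.9  19.8] 124 atz60 [-706.9 1079.4   62. ] cloud [-644.3 1022.1   90.4] [  6.1  91.7 165.3] mid [-644.5 1023.6]
scene [302.3  43.1] 32 atz60 [-451.1  847.3   62. ] cloud [-643.7 1023.9  -41.5] [-67.6 -42.1 -15.8] mid [-645.7 1023.5]
scene [446. 121.] 25 atz60 [495.2 740.7  62. ] cloud [563.3 608.2 145.3] [141.3 144.6 149.2] mid [566.9 605.6]
scene [454.4 133.1] 15 atz60 [566.9 689.1  62. ] cloud [626.6 564.9 143.1] [135.3 143.5 150.2] mid [625.6 565.4]
scene [308.6 219.2] 96 atz60 [537.6 -35.8  62. ] cloud [547.5 -45.4  75.1] [58.3 66.5 70.6] mid [ 877.7 -357.4]
scene [163.9 232.9] 18 atz60 [ 302.  -371.9   62. ] cloud [ 302.  -371.9   62.1] [59.9 62.1 63.9] mid [ 301.3 -373. ]
scene [196.5 250.6] 133 atz60 [ 421.7 -34
[... 594 characters left out ...]
128.8 139.1 142.6] mid [539.4 554. ]
top [328.4 206.7] 47 atz60 [534.1 -32.8  62. ] cloud [534.  -32.8  63.1] [58.  63.  68.1] mid [534.7 -33. ]
top [407.8 218. ] 48 atz60 [ 498.  -306.7   62. ] cloud [ 498.  -306.5   62.7] [59.8 62.6 66.5] mid [ 498.2 -307.2]
top [417.8 241.4] 49 atz60 [ 418.2 -338.1   62. ] cloud [ 418.2 -337.8   63.1] [60.  63.1 66.3] mid [ 418.2 -340. ]
top [457.6 245.8] 29 atz60 [ 405.1 -473.2   62. ] cloud [ 405.3 -474.1   59.6] [57.3 59.3 63.1] mid [ 404.5 -473.5]
top [429.8 276.4] 36 atz60 [ 302.1 -373.8   62. ] cloud [ 302.1 -374.6   59.3] [56.1 59.3 62.7] mid [ 301.8 -375.5]
knob top [283.3 207.6] 29 [527.2 122.   74.1] [536.4 130.   79.9] atz68 [528.1 122.5  68. ]
```

```bash
python3 - <<'E'
from h import *
for n in ['top','scene']:
    d=np.load(n+'0.npy'); C=cloud(n,d)
    for lo,hi in [(33,43),(18,30)]:
        sel=(C[...,2]>lo)&(C[...,2]<hi)&(abs(C[...,0]-530)<60)&(C[...,1]>-40)&(C[...,1]<290)
        P=C[sel]; 
        print(n,lo,hi,len(P),P.min(0).round(1),P.max(0).round(1))
        # bin along y; mid of x
        for y0 in range(-40,290,20):
            q=P[(P[:,1]>=y0)&(P[:,1]<y0+20)]
            if len(q)>4: print('  ',y0,len(q),q[:,0].min().round(1),q[:,0].max().round(1),q[:,0].mean().round(1),q[:,2].mean().round(1))
im=np.load('top0i.npy')[190:225,235:345]; save('trk_t',cv2.resize(im,None,fx=7,fy=7,interpolation=cv2.INTER_CUBIC))
im=np.load('scene0i.npy')[175:250,280:385]; save('trk_s',cv2.resize(im,None,fx=7,fy=7,interpolation=cv2.INTER_CUBIC))
E
```

```text
top 33 43 352 [504.6 -35.7  33.1] [549.4 249.9  42.8]
   100 34 509.7 549.3 529.2 37.8
   120 33 509.5 549.4 525.4 37.4
   140 50 505.9 548.9 527.5 37.7
   160 50 505.5 548.9 526.5 37.2
   180 51 505.3 548.7 525.3 37.0
   200 48 505.3 547.9 526.0 36.9
   220 45 504.9 544.7 528.3 36.6
   240 34 504.6 543.9 524.3 36.8
top 18 30 169 [504.9 -40.   18. ] [560.8 207.1  29.9]
   -40 8 509.6 560.2 518.1 24.8
   -20 25 509.9 560.8 534.4 24.2
   0 24 510.1 560.8 538.1 21.6
   20 24 509.1 556.7 532.1 22.8
   40 28 505.8 556.1 529.1 23.1
   60 24 505.0 556.2 531.9 22.6
   80 25 504.9 555.9 530.5 22.7
   100 9 526.6 533.8 530.3 23.6
scene 33 43 344 [498.8 -39.1  33.2] [554.7 251.7  43. ]
   -40 12 549.9 554.7 552.3 36.5
   -20 7 541.9 552.2 548.0 37.4
   100 48 502.3 550.5 528.0 39.3
   120 36 505.7 549.6 532.2 39.1
   140 33 512.4 549.3 534.1 39.6
   160 46 500.9 547.8 525.9 39.3
   180 51 502.0 547.4 526.2 39.4
   200 44 501.8 546.1 524.2 39.7
   220 39 500.2 545.3 523.2 39.0
   240 28 498.8 544.3 523.2 39.1
scene 18 30 349 [501.1 -39.4  18. ] [561.2 248.8  30. ]
   -40 27 549.9 561.0 555.7 24.2
   -20 22 545.5 561.2 555.4 24.3
   0 23 508.5 558.9 545.7 24.0
   20 36 504.7 560.1 532.3 24.1
   40 41 503.3 558.4 532.7 24.1
   60 40 503.6 558.4 531.5 24.0
   80 38 501.1 557.2 531.9 24.0
   100 32 509.0 548.7 531.3 24.7
   120 11 512.1 548.5 539.3 23.4
   140 13 513.3 546.9 542.7 23.7
   160 14 508.5 545.4 538.9 23.9
   180 14 507.0 544.9 535.5 23.3
   200 14 507.0 545.6 533.3 23.5
   220 17 505.7 544.9 531.5 23.5
   240 7 507.9 542.1 531.5 24.4
```

View pics/trk_t.png

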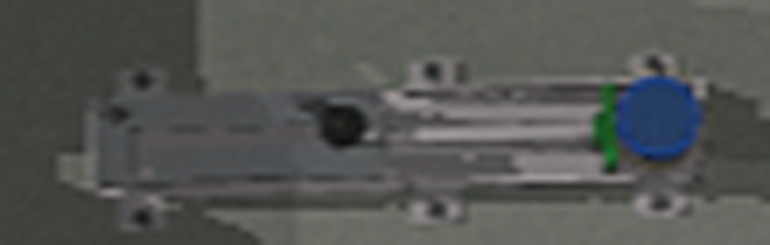

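View pics/trk_s.png

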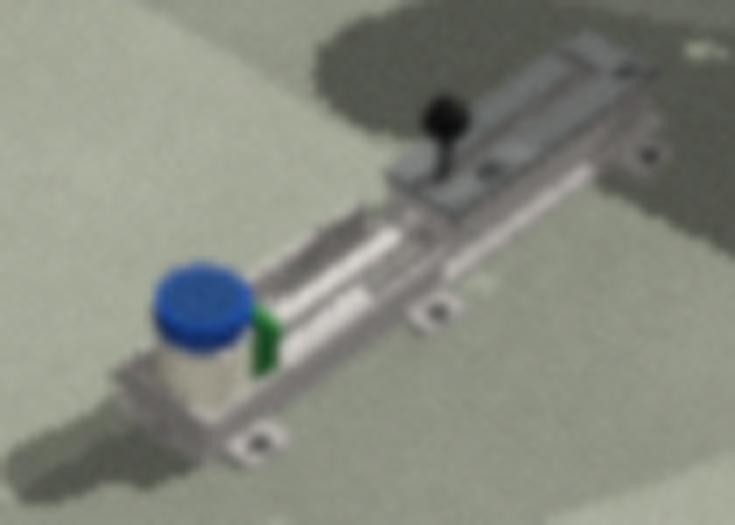

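```bash
cat >> h.py <<'E'
import json
TH=np.deg2rad(92.15)           # track x direction in world
TX=np.array([np.cos(TH),np.sin(TH),0]); TY=np.array([-TX[1],TX[0],0])
def loadc():
    c=json.load(open('cmd.json')); return np.array(c['p']),R.from_quat(c['q'])
def savec(p,r): json.dump({'p':list(map(float,p)),'q':list(map(float,r.as_quat()))},open('cmd.json','w'))
def down(yaw_y): # tool y at world angle (deg), z down
    a=np.deg2rad(yaw_y); y=np.array([np.cos(a),np.sin(a),0]); z=np.array([0,0,-1.]); x=np.cross(y,z)
    return R.from_matrix(np.stack([x,y,z],1))
def row(p,r):
    p0,r0=loadc(); return np.r_[np.rad2deg((r0.inv()*r).as_rotvec()), r0.inv().apply(np.array(p)-p0)/10].round(2).tolist()
def moved(rw): # apply an executed row
    p0,r0=loadc(); savec(p0+r0.apply(np.array(rw[3:6])*10), r0*R.from_rotvec(np.deg2rad(rw[:3])))
def st():
    s=ctrl.read_state(); q=s['tcp_rot']; r=R.from_quat([q[1],q[2],q[3],q[0]])
    f=s['ft_force']; print('t',round(s['time_s'],2),'pos',s['ee_pos'].round(2),'yaw_y',np.rad2deg(np.arctan2(*r.as_matrix()[[1,0],1])).round(2),'tz',r.as_matrix()[:,2].round(4),'f',f.round(2),'f_track',(f@TX).round(2),(f@TY).round(2),'op',round(s['opening'],3))
    p,c=loadc(); print('cmd',p.round(2),'yaw',np.rad2deg(np.arctan2(*c.as_matrix()[[1,0],1])).round(2))
E
python3 - <<'E'
from h import *
savec([181.874,-545.493,231.288],down(np.rad2deg(np.arctan2(-.9486,.3163)))); st()
s=ctrl.read_state(); q=s['tcp_rot']; print(R.from_quat([q[1],q[2],q[3],q[0]]).as_matrix().round(4))
print(row([526.5,126,130],down(92.15-180)), row([526.5,126,50],down(92.15-180)))
E
```

```text
t 0.9 pos [ 181.89 -545.48  231.28] yaw_y -71.56 tz [ 0.  0. -1.] f [-0.45  0.02 -0.63] f_track 0.03 0.45 op 1.004
cmd [ 181.87 -545.49  231.29] yaw -71.56
[[ 9.487e-01  3.163e-01  0.000e+00]
 [ 3.163e-01 -9.487e-01  0.000e+00]
 [ 1.000e-04 -0.000e+00 -1.000e+00]]
[0.0, 0.0, 16.29, 53.93, -52.8, 10.13] [0.0, 0.0, 16.29, 53.93, -52.8, 18.13]
```

Call:
jog_arm(targets=[[0,0,16.3,53.9,-52.8,10.1,1],[0,0,16.3,53.9,-52.8,10.1,1],[0,0,16.3,53.9,-52.8,10.1,1],[0,0,16.3,53.9,-52.8,10.1,1],[0,0,16.3,53.9,-52.8,10.1,1],[0,0,16.3,53.9,-52.8,10.1,1],[0,0,16.3,53.9,-52.8,10.1,1],[0,0,16.3,53.9,-52.8,10.1,1],[0,0,16.3,53.9,-52.8,10.1,1],[0,0,16.3,53.9,-52.8,10.1,1],[0,0,16.3,53.9,-52.8,10.1,1],[0,0,16.3,53.9,-52.8,10.1,1],[0,0,16.3,53.9,-52.8,10.1,1],[0,0,16.3,53.9,-52.8,10.1,1],[0,0,16.3,53.9,-52.8,10.1,1],[0,0,16.3,53.9,-52.8,10.1,1],[0,0,16.3,53.9,-52.8,10.1,1],[0,0,16.3,53.9,-52.8,10.1,1],[0,0,16.3,53.9,-52.8,10.1,0.7],[0,0,16.3,53.9,-52.8,10.1,0.7]], newtons=25)

```text
time_s: 2.9
ee_pos: [526.1, 124.5, 130.7]
tcp_rot: [0.0, 1.0, 0.018, 0.0]
ft_force: [-0.4, -0.9, 0.5]
opening: 0.708
```

```bash
python3 - <<'E'
from h import *
moved([0,0,16.3,53.9,-52.8,10.1]); st()
for n in ['scene','top']:
    im,d=ctrl.read_camera(n); np.save(n+'1i.npy',im); np.save(n+'1.npy',d)
    c=proj(n,[526.5,123,90]).astype(int); print(c)
    s=cv2.resize(im[max(0,c[1]-60):c[1]+60,c[0]-80:c[0]+80],None,fx=5,fy=5,interpolation=cv2.INTER_CUBIC); save(n+'1',s)
E
```

```text
t 2.9 pos [526.09 124.49 130.68] yaw_y -87.98 tz [ 4.e-04 -1.e-04 -1.e+00] f [-0.38 -0.89  0.51] f_track -0.87 0.41 op 0.708
cmd [526.18 125.89 130.29] yaw -87.86
[343 186]
[282 207]
```

View pics/scene1.png

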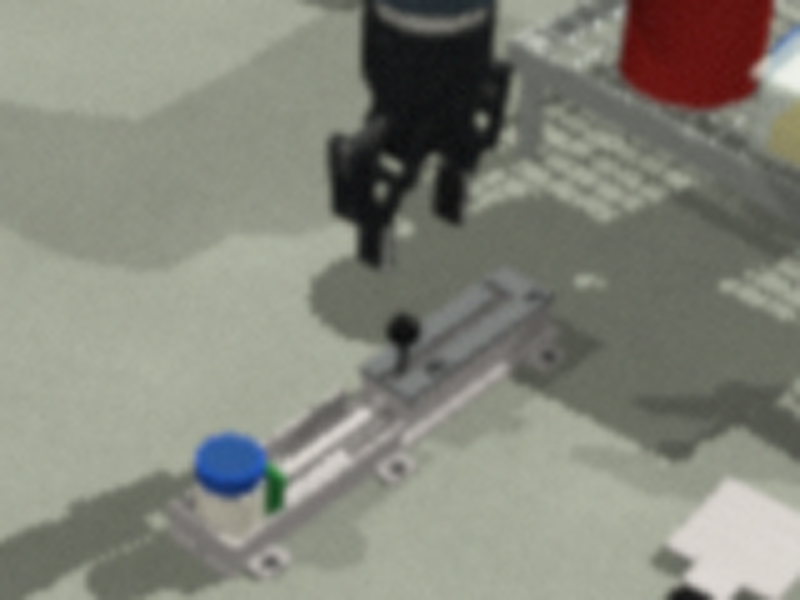

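View pics/top1.png

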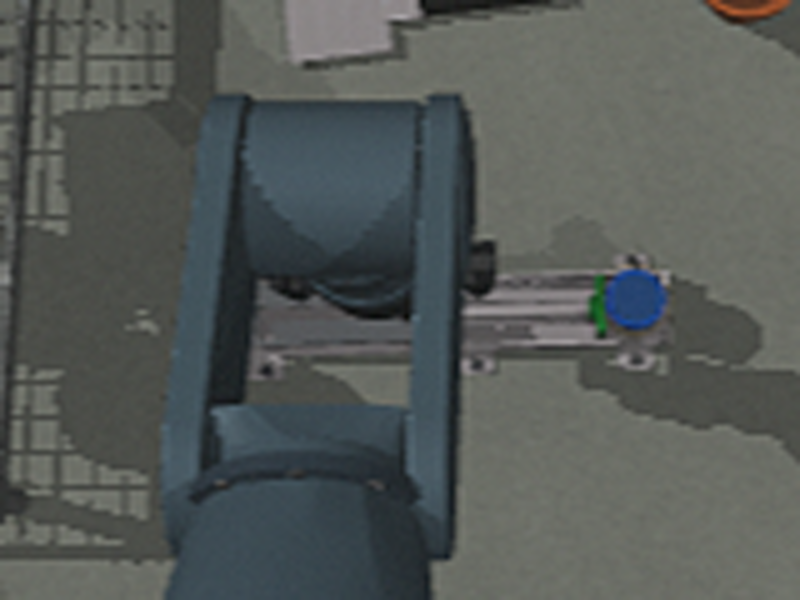

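The open fingers hang in line with the track, tips at scene crop (373,262) and (450,218). The knob is at (404,332), and nothing is in the way. I'll compare these with the projections.

```bash
python3 - <<'E'
from h import *
for z in (130,135,140): print(proj('scene',[526.1,124.5,z]))
for p in ([526.5,123,68],[528,122.5,68],[524.3,124.4,68]): print(proj('scene',p),proj('top',p))
print(row([526.2,126,50],down(92.15-180)))
E
```

```text
[344.67074378 176.31309122]
[344.76720224 175.00836853]
[344.86412207 173.69740521]
[343.27463609 192.25926478] [283.12522747 208.04396779]
[343.5131617  192.55510241] [283.28298995 207.61381695]
[343.07208051 191.73364947] [282.69944147 208.67275966]
[0.0, 0.0, -0.01, 0.0, -0.01, 8.03]
```

Call:
jog_arm(targets=[[0,0,0,0,0,3,0.7],[0,0,0,0,0,5,0.7],[0,0,0,0,0,7,0.7],[0,0,0,0,0,8,0.7],[0,0,0,0,0,8,0.7],[0,0,0,0,0,8,0.5],[0,0,0,0,0,8,0.4]], newtons=25)

```text
time_s: 3.7
ee_pos: [527.2, 125.8, 51.5]
tcp_rot: [0.0, 1.0, 0.019, 0.001]
ft_force: [0.2, 0.1, 0.1]
opening: 0.402
```

```bash
python3 - <<'E'
from h import *
moved([0,0,0,0,0,8]); st()
im,d=ctrl.read_camera('scene'); c=proj('scene',[526.5,123,70]).astype(int)
save('scene2',cv2.resize(im[c[1]-45:c[1]+45,c[0]-60:c[0]+60],None,fx=6,fy=6,interpolation=cv2.INTER_CUBIC)); st()
E
```

```text
t 3.7 pos [527.2  125.82  51.52] yaw_y -87.87 tz [ 0.0021  0.     -1.    ] f [0.19 0.15 0.06] f_track 0.14 -0.2 op 0.402
cmd [526.18 125.89  50.29] yaw -87.86
t 3.75 pos [527.18 125.87  51.5 ] yaw_y -87.87 tz [ 2.2e-03  1.0e-04 -1.0e+00] f [-0.9   0.29 -0.27] f_track 0.33 0.89 op 0.396
cmd [526.18 125.89  50.29] yaw -87.86
```

View pics/scene2.png

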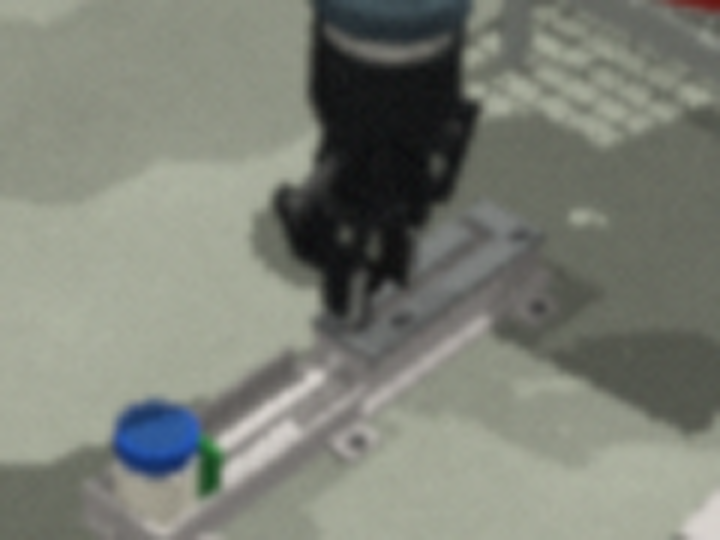

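The knob is between the fingers, with the tips just above the plate at about (345,310). I'll close on it now.

Call:
jog_arm(targets=[[0,0,0,0,0,0,0.3],[0,0,0,0,0,0,0.2],[0,0,0,0,0,0,0.1],[0,0,0,0,0,0,0.1],[0,0,0,0,0,0,0.1]], newtons=25)

```text
time_s: 4.25
ee_pos: [527.5, 125.0, 51.6]
tcp_rot: [0.001, 1.0, 0.019, 0.001]
ft_force: [-0.9, -5.3, 4.7]
opening: 0.241
```

```bash
python3 - <<'E'
from h import *
st()
E
```

```text
t 4.25 pos [527.48 125.01  51.56] yaw_y -87.86 tz [ 0.0025 -0.0014 -1.    ] f [-0.87 -5.33  4.74] f_track -5.29 1.07 op 0.241
cmd [526.18 125.89  50.29] yaw -87.86
```

Call:
jog_arm(targets=[[0,0,0,0,-0.7,0,0.1],[0,0,0,0,-1.4,0,0.1],[0,0,0,0,-2.1,0,0.1],[0,0,0,0,-2.8,0,0.1],[0,0,0,0,-3.5,0,0.1],[0,0,0,0,-4,0,0.1],[0,0,0,0,-4,0,0.1]])

```text
time_s: 4.95
ee_pos: [525.9, 165.5, 51.5]
tcp_rot: [0.001, 1.0, 0.019, 0.001]
ft_force: [-0.4, -5.5, 5.7]
opening: 0.234
```

```bash
python3 - <<'E'
from h import *
moved([0,0,0,0,-4,0]);st()
E
```

```text
t 4.95 pos [525.87 165.51  51.54] yaw_y -87.82 tz [ 0.0024 -0.0012 -1.    ] f [-0.43 -5.46  5.66] f_track -5.44 0.64 op 0.234
cmd [524.69 165.86  50.29] yaw -87.86
```

Call:
jog_arm(targets=[[0,0,0,0,0,0.1,0.1],[0,0,0,0,0,0.2,0.1],[0,0,0,0,-0.6,0.2,0.1],[0,0,0,0,-1.2,0.2,0.1],[0,0,0,0,-1.8,0.2,0.1],[0,0,0,0,-2.4,0.2,0.1],[0,0,0,0,-3,0.2,0.1],[0,0,0,0,-3.6,0.2,0.1],[0,0,0,0,-4,0.2,0.1],[0,0,0,0,-4,0.2,0.1]])

```text
time_s: 5.95
ee_pos: [525.6, 205.4, 50.9]
tcp_rot: [0.001, 1.0, 0.019, 0.002]
ft_force: [0.5, -6.2, 12.8]
opening: 0.236
```

```bash
python3 - <<'E'
from h import *
moved([0,0,0,0,-4,0.2]);st()
E
```

```text
t 5.95 pos [525.64 205.44  50.86] yaw_y -87.83 tz [ 0.0049 -0.001  -1.    ] f [ 0.54 -6.2  12.79] f_track -6.22 -0.31 op 0.236
cmd [523.19 205.84  48.29] yaw -87.86
```

Call:
jog_arm(targets=[[0,0,0,0,-0.3,-0.1,0.1],[0,0,0,0,-0.6,-0.2,0.1],[0,0,0,0,-0.7,-0.2,0.1],[0,0,0,0,-0.7,-0.2,0.1]])

```text
time_s: 6.35
ee_pos: [524.1, 211.9, 51.5]
tcp_rot: [0.001, 1.0, 0.019, 0.001]
ft_force: [-0.1, -5.7, 5.3]
opening: 0.24
```

```bash
python3 - <<'E'
from h import *
moved([0,0,0,0,-.7,-0.2]);st()
E
```

```text
t 6.35 pos [524.06 211.88  51.47] yaw_y -87.85 tz [ 0.002  -0.0016 -1.    ] f [-0.05 -5.67  5.34] f_track -5.67 0.27 op 0.24
cmd [522.93 212.83  50.29] yaw -87.86
```

Call:
jog_arm(targets=[[0,0,0,0,-0.1,0,0.1],[0,0,0,0,-0.1,0,0.1]])

```text
time_s: 6.55
ee_pos: [524.0, 212.8, 51.4]
tcp_rot: [0.001, 1.0, 0.019, 0.001]
ft_force: [1.1, -7.1, 5.6]
opening: 0.236
```

Call:
jog_arm(targets=[[0,0,0,0,-0.1,0,0.1],[0,0,0,0,-0.1,0,0.1]])

```text
time_s: 6.75
ee_pos: [524.0, 213.7, 51.5]
tcp_rot: [0.001, 1.0, 0.019, 0.001]
ft_force: [0.1, -6.3, 5.7]
opening: 0.238
```

Call:
jog_arm(targets=[[0,0,0,0,-0.1,0,0.1],[0,0,0,0,-0.1,0,0.1]])

```text
time_s: 6.95
ee_pos: [523.9, 214.7, 51.5]
tcp_rot: [0.001, 1.0, 0.019, 0.001]
ft_force: [-0.4, -7.0, 5.6]
opening: 0.235
```

Call:
jog_arm(targets=[[0,0,0,0,-0.1,0,0.1],[0,0,0,0,-0.1,0,0.1]])

```text
time_s: 7.15
ee_pos: [523.9, 215.7, 51.4]
tcp_rot: [0.001, 1.0, 0.019, 0.001]
ft_force: [-0.4, -7.9, 5.9]
opening: 0.236
```

Call:
jog_arm(targets=[[0,0,0,0,-0.1,0,0.1],[0,0,0,0,-0.1,0,0.1]])

```text
time_s: 7.35
ee_pos: [523.9, 216.7, 51.5]
tcp_rot: [0.001, 1.0, 0.019, 0.001]
ft_force: [0.8, -6.6, 5.7]
opening: 0.239
```

Call:
jog_arm(targets=[[0,0,0,0,-0.1,0,0.1],[0,0,0,0,-0.1,0,0.1]])

```text
time_s: 7.55
ee_pos: [523.8, 217.7, 51.5]
tcp_rot: [0.001, 1.0, 0.019, 0.001]
ft_force: [-0.2, -7.6, 5.7]
opening: 0.237
```

Call:
jog_arm(targets=[[0,0,0,0,-0.1,0,0.1],[0,0,0,0,-0.1,0,0.1]])

```text
time_s: 7.75
ee_pos: [523.8, 218.7, 51.5]
tcp_rot: [0.001, 1.0, 0.019, 0.001]
ft_force: [0.6, -7.2, 5.4]
opening: 0.232
```

Call:
jog_arm(targets=[[0,0,0,0,-0.1,0,0.1],[0,0,0,0,-0.1,0,0.1]])

```text
time_s: 7.95
ee_pos: [523.7, 219.7, 51.4]
tcp_rot: [0.001, 1.0, 0.019, 0.001]
ft_force: [-0.2, -6.3, 6.0]
opening: 0.231
```

Call:
jog_arm(targets=[[0,0,0,0,-0.1,0,0.1],[0,0,0,0,-0.1,0,0.1]])

```text
time_s: 8.15
ee_pos: [523.7, 220.7, 51.5]
tcp_rot: [0.001, 1.0, 0.019, 0.001]
ft_force: [0.1, -7.4, 6.3]
opening: 0.234
```

Call:
jog_arm(targets=[[0,0,0,0,-0.1,0,0.1],[0,0,0,0,-0.1,0,0.1]])

```text
time_s: 8.35
ee_pos: [523.6, 221.7, 51.4]
tcp_rot: [0.001, 1.0, 0.019, 0.001]
ft_force: [-0.2, -6.7, 6.1]
opening: 0.238
```

Call:
jog_arm(targets=[[0,0,0,0,-0.1,0,0.1],[0,0,0,0,-0.1,0,0.1]])

```text
time_s: 8.55
ee_pos: [523.6, 222.6, 51.4]
tcp_rot: [0.001, 1.0, 0.019, 0.001]
ft_force: [-0.2, -6.5, 5.9]
opening: 0.232
```

Call:
jog_arm(targets=[[0,0,0,0,-0.1,0,0.1],[0,0,0,0,-0.1,0,0.1]])

```text
time_s: 8.75
ee_pos: [523.6, 223.7, 51.4]
tcp_rot: [0.001, 1.0, 0.019, 0.001]
ft_force: [0.2, -7.2, 6.6]
opening: 0.236
```

Call:
jog_arm(targets=[[0,0,0,0,-0.1,0,0.1],[0,0,0,0,-0.1,0,0.1]])

```text
time_s: 8.95
ee_pos: [523.5, 224.6, 51.4]
tcp_rot: [0.001, 1.0, 0.019, 0.001]
ft_force: [0.4, -7.4, 5.6]
opening: 0.239
```

Call:
jog_arm(targets=[[0,0,0,0,-0.1,0,0.1],[0,0,0,0,-0.1,0,0.1]])

```text
time_s: 9.15
ee_pos: [523.5, 225.7, 51.5]
tcp_rot: [0.001, 1.0, 0.019, 0.001]
ft_force: [-0.8, -7.4, 6.4]
opening: 0.234
```

Call:
jog_arm(targets=[[0,0,0,0,-0.1,0,0.1],[0,0,0,0,-0.1,0,0.1]])

```text
time_s: 9.35
ee_pos: [523.4, 226.6, 51.4]
tcp_rot: [0.001, 1.0, 0.019, 0.001]
ft_force: [0.7, -7.1, 4.8]
opening: 0.237
```

Call:
jog_arm(targets=[[0,0,0,0,-0.1,0,0.1],[0,0,0,0,-0.1,0,0.1]])

```text
time_s: 9.55
ee_pos: [523.4, 227.0, 51.4]
tcp_rot: [0.002, 1.0, 0.019, 0.001]
ft_force: [1.1, -8.9, 6.2]
opening: 0.24
```

```bash
python3 - <<'E'
from h import *
moved([0,0,0,0,-1.6,0]);st()
im,d=ctrl.read_camera('scene'); np.save('scene3i.npy',im); c=proj('scene',[525,140,50]).astype(int)
save('scene3',cv2.resize(im[c[1]-50:c[1]+50,c[0]-66:c[0]+66],None,fx=6,fy=6,interpolation=cv2.INTER_CUBIC)); st()
E
```

```text
t 9.55 pos [523.44 227.01  51.4 ] yaw_y -87.84 tz [ 0.0016 -0.003  -1.    ] f [ 1.09 -8.92  6.15] f_track -8.95 -0.76 op 0.24
cmd [522.34 228.82  50.29] yaw -87.86
t 9.6 pos [523.42 226.99  51.4 ] yaw_y -87.84 tz [ 0.0016 -0.0029 -1.    ] f [ -0.68 -10.49   6.24] f_track -10.45 1.08 op 0.238
cmd [522.34 228.82  50.29] yaw -87.86
```

View pics/scene3.png

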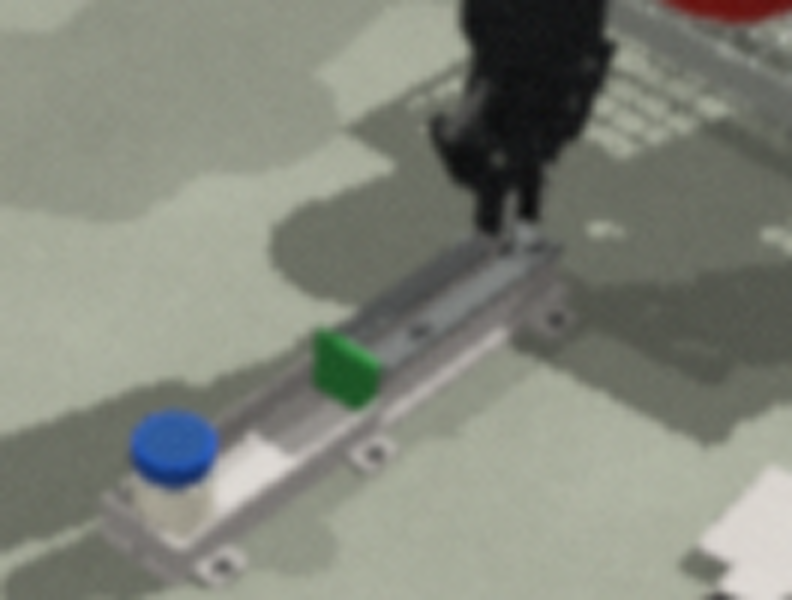

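The follower is back: the green pusher is at crop (348,370) and the fingers are at the rear of the plate at (510,215). The force rose from 7 to 10.5 N and the motion stalled at y≈227, so that is the slot's end. I'll back off about 1 mm and swing over in steps.

Call:
jog_arm(targets=[[0,0,0,0,0.1,0,0.1],[0,0,0,0,0.17,0,0.1],[0,0,0,-0.15,0.17,0,0.1],[0,0,0,-0.3,0.17,0,0.1],[0,0,0,-0.45,0.17,0.02,0.1],[0,0,0,-0.6,0.17,0.04,0.1]])

```text
time_s: 10.2
ee_pos: [518.0, 225.7, 51.1]
tcp_rot: [0.001, 1.0, 0.019, 0.001]
ft_force: [1.8, -7.8, 5.0]
opening: 0.236
```

```bash
python3 - <<'E'
from h import *
moved([0,0,0,-.6,.17,0.04]);st()
E
```

```text
t 10.2 pos [517.96 225.66  51.14] yaw_y -87.86 tz [ 0.003  -0.0017 -1.    ] f [ 1.78 -7.83  5.04] f_track -7.89 -1.49 op 0.236
cmd [516.4  226.9   49.89] yaw -87.86
```

Call:
jog_arm(targets=[[0,0,0,-0.15,0,0.03,0.1],[0,0,0,-0.3,0,0.06,0.1],[0,0,0,-0.3,0,0.06,0.1]])

```text
time_s: 10.5
ee_pos: [514.7, 225.6, 50.4]
tcp_rot: [0.001, 1.0, 0.019, 0.001]
ft_force: [0.5, -7.6, 4.6]
opening: 0.235
```

```bash
python3 - <<'E'
from h import *
moved([0,0,0,-.3,0,0.06]);st()
E
```

```text
t 10.5 pos [514.68 225.63  50.41] yaw_y -87.85 tz [ 0.0025 -0.0017 -1.    ] f [ 0.45 -7.55  4.56] f_track -7.57 -0.17 op 0.235
cmd [513.41 226.78  49.29] yaw -87.86
```

Call:
jog_arm(targets=[[0,0,0,-0.15,0,0.03,0.1],[0,0,0,-0.3,0,0.06,0.1],[0,0,0,-0.45,0,0.11,0.1],[0,0,0,-0.6,0,0.16,0.1],[0,0,0,-0.75,0,0.21,0.1],[0,0,0,-0.75,0,0.21,0.1]])

```text
time_s: 11.1
ee_pos: [506.9, 225.3, 48.0]
tcp_rot: [0.001, 1.0, 0.019, 0.001]
ft_force: [0.6, -7.6, 3.3]
opening: 0.232
```

```bash
python3 - <<'E'
from h import *
moved([0,0,0,-.75,0,0.21]);st()
E
```

```text
t 11.1 pos [506.86 225.33  48.03] yaw_y -87.85 tz [ 0.0018 -0.0018 -1.    ] f [ 0.65 -7.61  3.35] f_track -7.63 -0.36 op 0.232
cmd [505.91 226.5   47.19] yaw -87.86
```

Call:
jog_arm(targets=[[0,0,0,0,0.05,0,0.1],[0,0,0,0,0.1,0,0.1],[0,0,0,0,0.15,0,0.1],[0,0,0,0,0.2,0,0.1]])

```text
time_s: 11.5
ee_pos: [507.0, 223.4, 48.0]
tcp_rot: [0.001, 1.0, 0.019, 0.001]
ft_force: [-0.1, -6.9, 3.1]
opening: 0.236
```

```bash
python3 - <<'E'
from h import *
moved([0,0,0,0,0.2,0]);st()
E
```

```text
t 11.5 pos [506.97 223.41  48.04] yaw_y -87.86 tz [ 0.0017 -0.0016 -1.    ] f [-0.12 -6.9   3.06] f_track -6.89 0.38 op 0.236
cmd [505.99 224.51  47.19] yaw -87.86
```

```bash
python3 - <<'E'
from h import *
for n in ['scene','top']:
    im,d=ctrl.read_camera(n); np.save(n+'4i.npy',im); c=proj(n,[520,215,60]).astype(int)
    save(n+'4',cv2.resize(im[max(c[1]-40,0):c[1]+40,c[0]-50:c[0]+50],None,fx=7,fy=7,interpolation=cv2.INTER_CUBIC)); print(c)
st()
E
```

```text
[361 180]
[256 209]
t 11.6 pos [506.98 223.38  48.05] yaw_y -87.86 tz [ 0.0017 -0.0016 -1.    ] f [ 1.1  -7.61  3.52] f_track -7.65 -0.82 op 0.233
cmd [505.99 224.51  47.19] yaw -87.86
```

View pics/scene4.png

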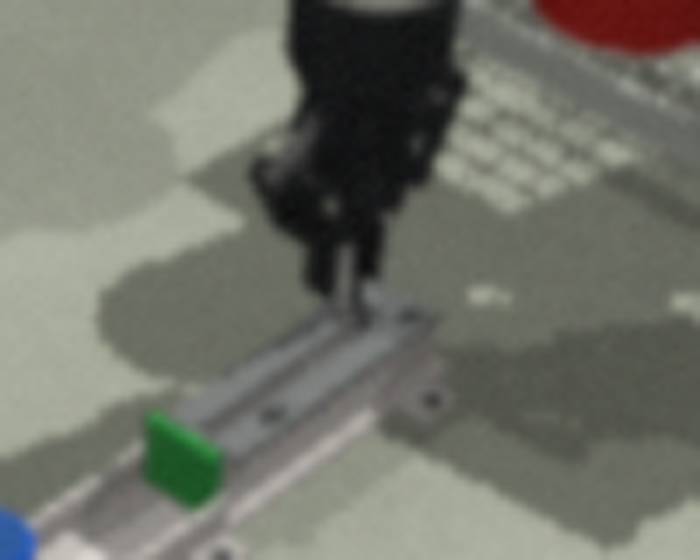

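Call:
jog_arm(targets=[[0,0,0,0,0.04,0,0.1],[0,0,0,0,0.08,0,0.1],[0,0,0,0,0.08,0,0.1]])

```text
time_s: 11.9
ee_pos: [507.0, 223.2, 48.0]
tcp_rot: [0.0, 1.0, 0.019, 0.001]
ft_force: [0.7, -5.5, 4.8]
opening: 0.236
```

```bash
python3 - <<'E'
from h import *
moved([0,0,0,0,0.08,0]);st()
E
```

```text
t 11.9 pos [506.97 223.18  48.02] yaw_y -87.86 tz [ 1.8e-03 -6.0e-04 -1.0e+00] f [ 0.67 -5.45  4.84] f_track -5.47 -0.47 op 0.236
cmd [506.02 223.71  47.19] yaw -87.86
```

The motion stalled at y≈223.2 and the load is dropping, so the stem rests on the notch's front wall. I'll unload fully, then release.

Call:
jog_arm(targets=[[0,0,0,0,0.05,0,0.1],[0,0,0,0,0.1,0,0.1],[0,0,0,0,0.1,0,0.1]])

```text
time_s: 12.2
ee_pos: [506.9, 222.9, 48.0]
tcp_rot: [-0.0, 1.0, 0.019, 0.001]
ft_force: [0.8, -3.4, 5.9]
opening: 0.235
```

```bash
python3 - <<'E'
from h import *
moved([0,0,0,0,0.1,0]);st()
E
```

```text
t 12.2 pos [506.88 222.92  47.95] yaw_y -87.86 tz [ 1.7e-03  5.0e-04 -1.0e+00] f [ 0.79 -3.42  5.88] f_track -3.45 -0.66 op 0.235
cmd [506.05 222.71  47.19] yaw -87.86
```

Call:
jog_arm(targets=[[0,0,0,0,0.08,0,0.2],[0,0,0,0,0.1,0,0.3],[0,0,0,0,0.1,0,0.5],[0,0,0,0,0.1,0,0.65],[0,0,0,0,0.1,0,0.65]])

```text
time_s: 12.7
ee_pos: [505.7, 221.8, 46.8]
tcp_rot: [-0.0, 1.0, 0.019, -0.0]
ft_force: [-0.4, 0.5, 0.5]
opening: 0.649
```

```bash
python3 - <<'E'
from h import *
moved([0,0,0,0,0.1,0]);st()
im,d=ctrl.read_camera('scene'); np.save('scene5i.npy',im); c=proj('scene',[520,190,60]).astype(int)
save('scene5',cv2.resize(im[max(c[1]-45,0):c[1]+45,c[0]-60:c[0]+60],None,fx=6,fy=6,interpolation=cv2.INTER_CUBIC)); print(c)
p,r=loadc(); print(row(p+[0,0,70],r))
E
```

```text
t 12.7 pos [505.68 221.82  46.84] yaw_y -87.85 tz [-9.e-04  0.e+00 -1.e+00] f [-0.4   0.48  0.51] f_track 0.5 0.39 op 0.649
cmd [506.09 221.71  47.19] yaw -87.86
[355 184]
[0.0, 0.0, 0.0, 0.0, 0.0, -7.0]
```

View pics/scene5.png

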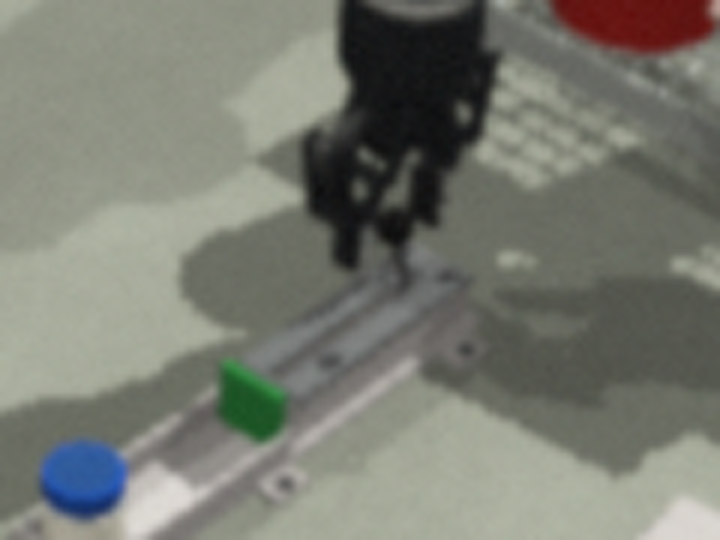

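The knob stands leaning over at crop (393,222) with its stem in the plate at (405,285), the pusher is still back at (252,400), and the fingers are clear. Next I'll lift off and go to the first pot in the carton.

```bash
python3 - <<'E'
from h import *
print(row([498,-306.7,117],down(2.15)))
E
```

```text
[0.0, 0.0, -90.01, -2.78, 52.77, -6.98]
```

Call:
jog_arm(targets=[[0,0,0,0,0,-2,0.65],[0,0,0,0,0,-5,0.65],[0,0,0,0,0,-7,0.7],[0,0,-90,-2.8,52.8,-7,0.75],[0,0,-90,-2.8,52.8,-7,0.75],[0,0,-90,-2.8,52.8,-7,0.75],[0,0,-90,-2.8,52.8,-7,0.75],[0,0,-90,-2.8,52.8,-7,0.75],[0,0,-90,-2.8,52.8,-7,0.75],[0,0,-90,-2.8,52.8,-7,0.75],[0,0,-90,-2.8,52.8,-7,0.75],[0,0,-90,-2.8,52.8,-7,0.75],[0,0,-90,-2.8,52.8,-7,0.75],[0,0,-90,-2.8,52.8,-7,0.75],[0,0,-90,-2.8,52.8,-7,0.75],[0,0,-90,-2.8,52.8,-7,0.75],[0,0,-90,-2.8,52.8,-7,0.75],[0,0,-90,-2.8,52.8,-7,0.75],[0,0,-90,-2.8,52.8,-7,0.75],[0,0,-90,-2.8,52.8,-7,0.75]])

```text
time_s: 14.75
ee_pos: [498.1, -305.7, 117.2]
tcp_rot: [-0.0, 0.693, 0.721, 0.0]
ft_force: [-0.8, 0.3, -0.1]
opening: 0.751
```

```bash
python3 - <<'E'
from h import *
moved([0,0,-90,-2.8,52.8,-7]);st()
for n in ['scene','top']:
    im,d=ctrl.read_camera(n); np.save(n+'6i.npy',im); np.save(n+'6.npy',d)
    c=proj(n,[498,-307,70]).astype(int)
    save(n+'6',cv2.resize(im[max(c[1]-45,0):c[1]+45,c[0]-60:c[0]+60],None,fx=6,fy=6,interpolation=cv2.INTER_CUBIC)); print(c)
    c=proj(n,[530,100,30]).astype(int)
    save(n+'6t',cv2.resize(im[max(c[1]-45,0):c[1]+45,c[0]-60:c[0]+60],None,fx=6,fy=6,interpolation=cv2.INTER_CUBIC)); print(c)
st()
E
```

```text
t 14.75 pos [ 498.12 -305.74  117.24] yaw_y 2.22 tz [-1.e-04  2.e-04 -1.e+00] f [-0.83  0.28 -0.1 ] f_track 0.31 0.82 op 0.751
cmd [ 497.83 -306.97  117.19] yaw 2.14
[223 257]
[338 205]
[408 217]
[290 208]
t 14.85 pos [ 498.1  -306.17  117.29] yaw_y 2.2 tz [ 1.e-04 -0.e+00 -1.e+00] f [ 0.21  0.44 -0.33] f_track 0.43 -0.22 op 0.751
cmd [ 497.83 -306.97  117.19] yaw 2.14
```

View pics/scene6.png

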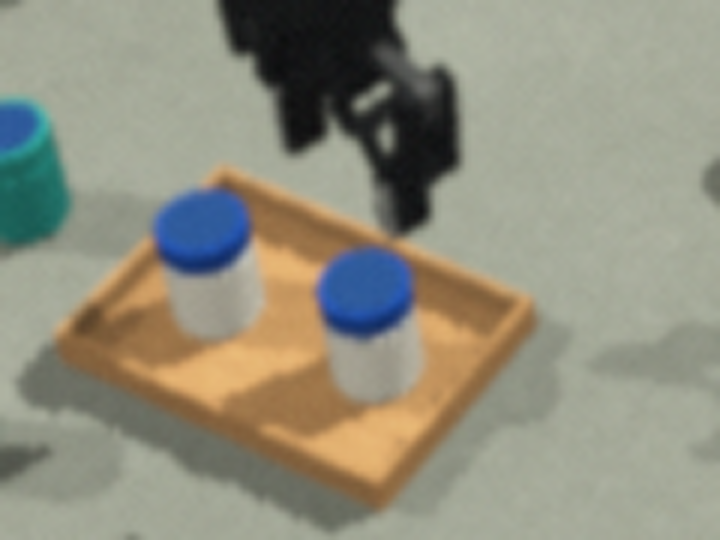

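View pics/top6t.png

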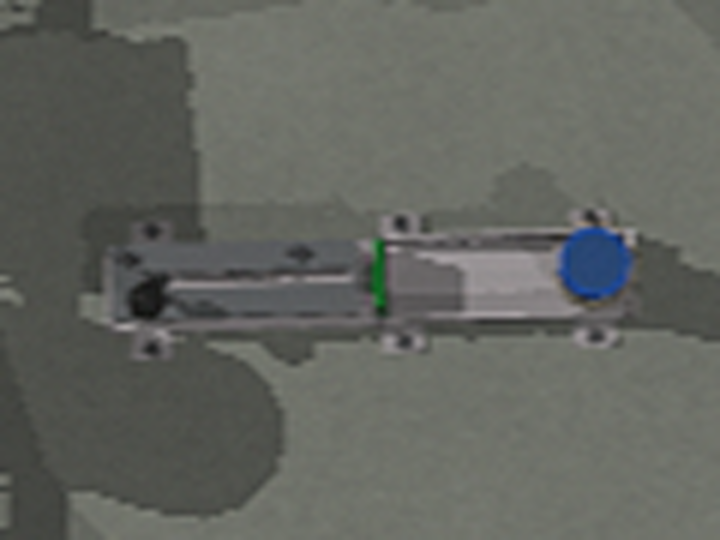

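View pics/scene6t.png

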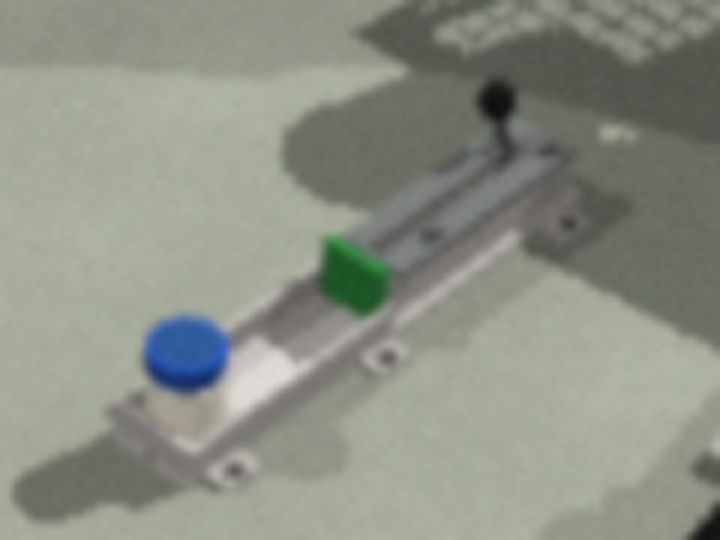

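The lower-left half of each view shows the two white pots in the carton, with the open fingers straddling the right one (lid at crop (366,290)). In the top track crop the knob lies over to +y at (150,297), the pusher is back at (380,275), and the track lugs are clear, so I'll use those for the axis.

```bash
python3 - <<'E'
from h import *
o=np.array([290-60,208-45])
L=[((590,217),(597,337)),((400,222),(403,342)),((152,232),(152,347))]
M=[]
for a,b in L:
    m=[atz('top',o+np.array(p)/6-0.42+0.0,3) for p in (a,b)]; mm=(m[0]+m[1])/2; M.append(mm); print(m[0][:2].round(1),m[1][:2].round(1),mm[:2].round(1))
M=np.array(M); s=np.polyfit(M[:,1],M[:,0],1); print('slope',s, np.rad2deg(np.arctan(s[0])), 'x at y=14,60,-33,123',np.polyval(s,[14,60,-33,123]))
# scene lugs
o=np.array([338-60,205-45])
for p in ((235,470),(387,357),(570,222)): print(atz('scene',o+np.array(p)/6-.42,3)[:2].round(1))
# front pot lid & carton lids with top cam new image
im=np.load('top6i.npy').astype(int); r,g,b=im[...,0],im[...,1],im[...,2]
m=((b>1.7*g)&(b>2*r)&(b>60)).astype(np.uint8); k,l,stt,ce=cv2.connectedComponentsWithStats(m)
for i in range(1,k):
    if stt[i,4]>25: print(ce[i],stt[i,4],atz('top',ce[i],64.5)[:2].round(1))
im=np.load('top6i.npy'); mk=(im[...,1].astype(int)>1.6*im[...,0])&(im[...,1]>1.6*im[...,2].astype(int)); 
C=cloud('top',np.load('top6.npy')); sel=mk&(abs(C[...,0]-530)<40)&(abs(C[...,1]-80)<60); v,u=np.nonzero(sel); print('pusher',len(v),u.mean(),v.mean(),u.min(),u.max(),C[sel].mean(0).round(1), atz('top',[u.mean(),v.mean()],45).round(1))
E
```

```text
[572.4 -33.1] [499.4 -37.7] [535.9 -35.4]
[567.8  81.8] [494.9  78.5] [531.4  80.2]
[559.8 231.3] [490.1 228.4] [524.9 229.9]
slope [-4.14046949e-02  5.34529075e+02] -2.370960007260764 x at y=14,60,-33,123 [533.94940917 532.0447932  535.89542983 529.43629742]
[568.1 -30.6]
[563.   84.3]
[556.9 237.7]
[328.57446809 206.82978723] 47 [533.2 -33.2]
[429.83050847 276.38983051] 59 [ 302.3 -373.3]
pusher 18 292.6666666666667 208.5 292 293 [528.8  91.6  44.7] [528.7  91.6  45. ]
```

```bash
sed -i 's/np.deg2rad(92.15)/np.deg2rad(92.37)/' h.py; python3 - <<'E'
from h import *
print(row([498.8,-306.7,26.5],down(2.37)))
E
```

```text
[0.0, 0.0, -0.23, 0.02, 0.1, 9.07]
```

Call:
jog_arm(targets=[[0,0,-0.2,0,0.1,3,0.75],[0,0,-0.2,0,0.1,6,0.75],[0,0,-0.2,0,0.1,8.5,0.75],[0,0,-0.2,0,0.1,9.1,0.75],[0,0,-0.2,0,0.1,9.1,0.6],[0,0,-0.2,0,0.1,9.1,0.4],[0,0,-0.2,0,0.1,9.1,0.3],[0,0,-0.2,0,0.1,9.1,0.3],[0,0,-0.2,0,0.1,9.1,0.3]], newtons=25)

```text
time_s: 15.75
ee_pos: [499.4, -307.4, 27.3]
tcp_rot: [0.001, 0.693, 0.721, 0.0]
ft_force: [-0.9, 0.4, 2.6]
opening: 0.481
```

```bash
python3 - <<'E'
from h import *
moved([0,0,-.2,0,0.1,9.1]);st()
im,d=ctrl.read_camera('scene'); np.save('scene7i.npy',im); c=proj('scene',[498,-307,50]).astype(int)
save('scene7',cv2.resize(im[max(c[1]-45,0):c[1]+45,c[0]-60:c[0]+60],None,fx=6,fy=6,interpolation=cv2.INTER_CUBIC)); print(c)
E
```

```text
t 15.75 pos [ 499.42 -307.44   27.26] yaw_y 2.34 tz [ 0.0013 -0.0012 -1.    ] f [-0.89  0.42  2.61] f_track 0.45 0.87 op 0.481
cmd [ 498.83 -306.93   26.19] yaw 2.34
[224 262]
```

View pics/scene7.png

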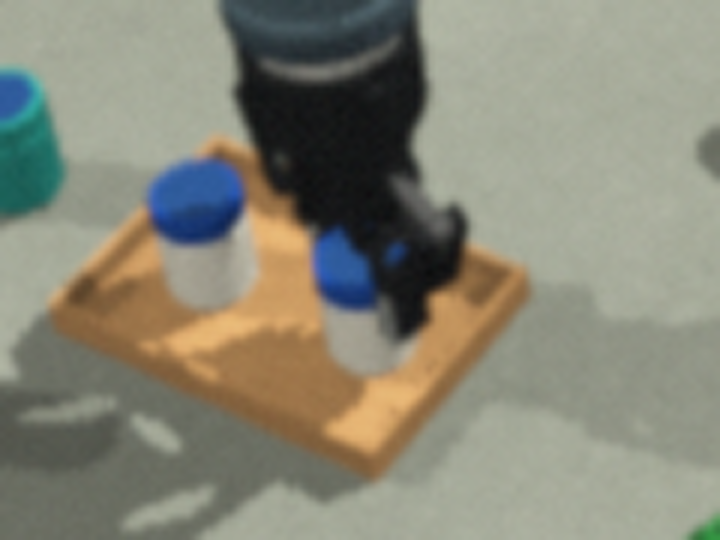

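The jaws hold the right-hand pot, at crop (365,300), with fingers on lid and body. The other pot at (205,235) is untouched.

```bash
python3 - <<'E'
from h import *
print(row([533,14,116],down(2.37)),row([533,14,60],down(2.37)))
E
```

```text
[0.0, 0.0, -0.03, 31.93, 4.72, -8.98] [0.0, 0.0, -0.03, 31.93, 4.72, -3.38]
```

Call:
jog_arm(targets=[[0,0,0,0,0,-2,0.3],[0,0,0,0,0,-5,0.3],[0,0,0,0,0,-9,0.3],[0,0,0,4,0.6,-9,0.3],[0,0,0,8,1.2,-9,0.3],[0,0,0,12,1.8,-9,0.3],[0,0,0,16,2.4,-9,0.3],[0,0,0,20,3,-9,0.3],[0,0,0,24,3.6,-9,0.3],[0,0,0,28,4.2,-9,0.3],[0,0,0,31,4.6,-9,0.3],[0,0,0,31.9,4.7,-9,0.3],[0,0,0,31.9,4.7,-9,0.3],[0,0,0,31.9,4.7,-6,0.3],[0,0,0,31.9,4.7,-3.4,0.3],[0,0,0,31.9,4.7,-3.4,0.3],[0,0,0,31.9,4.7,-3.4,0.3]])

```text
time_s: 17.5
ee_pos: [532.6, 12.5, 60.2]
tcp_rot: [-0.0, 0.693, 0.721, -0.0]
ft_force: [-0.6, 0.5, -1.7]
opening: 0.487
```

```bash
python3 - <<'E'
from h import *
moved([0,0,0,31.9,4.7,-3.4]);st()
for n in ['scene','top']:
    im,d=ctrl.read_camera(n); np.save(n+'8i.npy',im); np.save(n+'8.npy',d)
    c=proj(n,[530,40,60]).astype(int)
    save(n+'8',cv2.resize(im[max(c[1]-45,0):c[1]+45,c[0]-60:c[0]+60],None,fx=6,fy=6,interpolation=cv2.INTER_CUBIC)); print(c)
st()
E
```

```text
t 17.5 pos [532.63  12.51  60.24] yaw_y 2.26 tz [-1.1e-03 -1.0e-04 -1.0e+00] f [-0.58  0.54 -1.68] f_track 0.56 0.56 op 0.487
cmd [532.76  13.72  60.19] yaw 2.34
[325 206]
[307 207]
t 17.6 pos [534.    12.69  61.65] yaw_y 2.28 tz [ 2.3e-03 -6.0e-04 -1.0e+00] f [ 0.3   0.29 -0.97] f_track 0.28 -0.31 op 0.486
cmd [532.76  13.72  60.19] yaw 2.34
```

View pics/scene8.png

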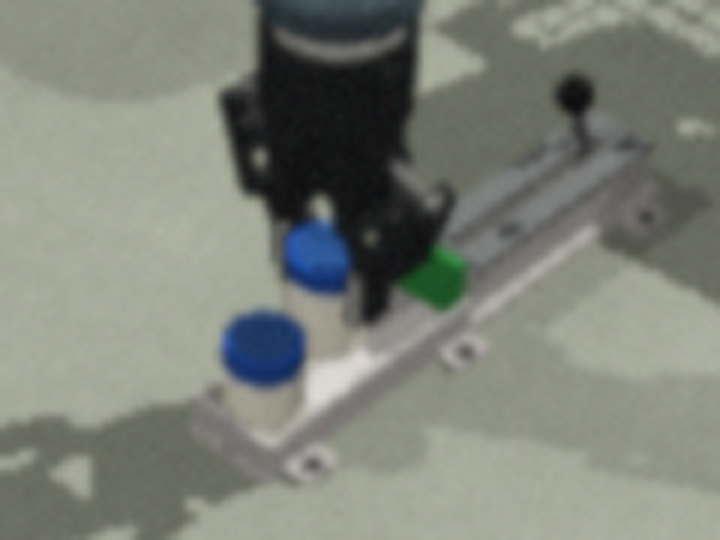

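View pics/top8.png

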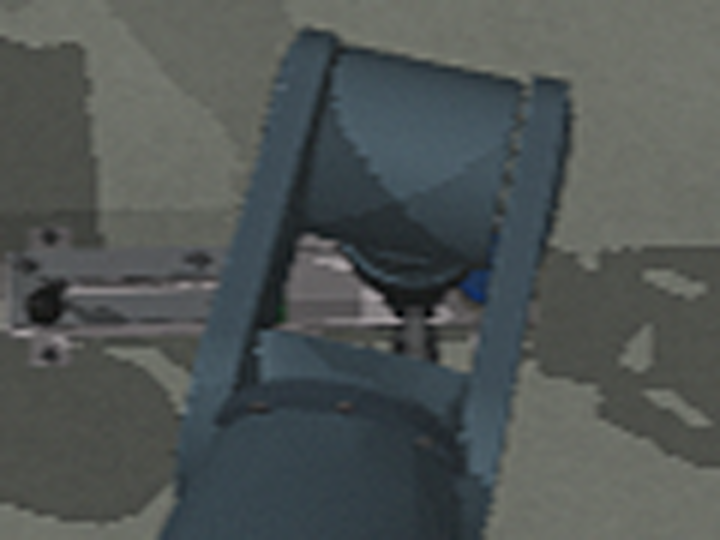

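```bash
cat >> h.py <<'E'
from scipy.optimize import least_squares
def fitcyl(n,im,d,c0,zlo,zhi,rad=21,box=28):
    C=cloud(n,d); P=C.reshape(-1,3); col=im.reshape(-1,3).astype(int)
    s=(P[:,2]>zlo)&(P[:,2]<zhi)&(np.hypot(P[:,0]-c0[0],P[:,1]-c0[1])<box)&((col[:,2]>1.6*col[:,0])&(col[:,2]>60)|(col.min(1)>110))
    Q=P[s]
    f=lambda c:np.hypot(Q[:,0]-c[0],Q[:,1]-c[1])-rad
    r=least_squares(f,c0,loss='soft_l1',f_scale=2); return r.x.round(1),len(Q),np.abs(r.fun).mean().round(2),np.median(f(r.x)).round(2)
E
python3 - <<'E'
from h import *
im=np.load('scene8i.npy'); d=np.load('scene8.npy')
print('front',fitcyl('scene',im,d,[534,-33],32,60,21), fitcyl('scene',im,d,[534,-33],50,60,21),fitcyl('scene',im,d,[534,-33],30,48,20))
for a,b in ((62,92),(78,92),(60,76)): print('held',fitcyl('scene',im,d,[533,13],a,b,21))
im=np.load('scene7i.npy')
im=np.load('scene6i.npy'); d=np.load('scene6.npy')
print('front6',fitcyl('scene',im,d,[534,-33],32,60,21)); print('b',fitcyl('scene',im,d,[418,-338],30,60)); print('a',fitcyl('scene',im,d,[498,-307],30,60))
C=cloud('scene',d);
E
```

```text
front (array([533.2, -31.7]), 86, np.float64(1.48), np.float64(0.1)) (array([532.7, -31.5]), 26, np.float64(1.79), np.float64(0.44)) (array([534.3, -32.9]), 64, np.float64(1.52), np.float64(0.21))
held (array([531.2,  12.1]), 67, np.float64(1.22), np.float64(0.12))
held (array([531.5,  12.3]), 28, np.float64(1.18), np.float64(0.12))
held (array([531.,  12.]), 41, np.float64(1.22), np.float64(0.17))
front6 (array([532.9, -31.8]), 86, np.float64(1.28), np.float64(-0.12))
b (array([ 415.7, -339.7]), 113, np.float64(1.22), np.float64(-0.08))
a (array([ 496.1, -307.7]), 108, np.float64(1.05), np.float64(-0.1))
```

The held pot hangs above the track behind the front pot: held lid at scene crop (318,258), front lid at (263,347). A cylinder fit puts it on the front pot's line to within about 0.3 mm. I'll lower it, checking the force partway.

Call:
jog_arm(targets=[[0,0,0,0.2,0,0.5,0.3],[0,0,0,0.2,0,1,0.3],[0,0,0,0.2,0,1.4,0.3],[0,0,0,0.2,0,1.7,0.3],[0,0,0,0.2,0,2,0.3],[0,0,0,0.2,0,2,0.3]])

```text
time_s: 18.2
ee_pos: [532.3, 15.8, 39.6]
tcp_rot: [-0.0, 0.693, 0.721, -0.0]
ft_force: [0.2, 0.5, -1.0]
opening: 0.481
```

```bash
python3 - <<'E'
from h import *
moved([0,0,0,.2,0,2]);st()
E
```

```text
t 18.2 pos [532.28  15.81  39.62] yaw_y 2.34 tz [-1.e-03  2.e-04 -1.e+00] f [ 0.24  0.46 -1.01] f_track 0.45 -0.26 op 0.481
cmd [532.68  15.72  40.19] yaw 2.34
```

Call:
jog_arm(targets=[[0,0,0,0,0,0.4,0.3],[0,0,0,0,0,0.7,0.3],[0,0,0,0,0,1,0.3],[0,0,0,0,0,1.1,0.3],[0,0,0,0,0,1.15,0.3]])

```text
time_s: 18.7
ee_pos: [532.6, 15.7, 28.5]
tcp_rot: [-0.0, 0.693, 0.721, -0.0]
ft_force: [-0.4, 0.2, -0.7]
opening: 0.487
```

```bash
python3 - <<'E'
from h import *
moved([0,0,0,0,0,1.15]);st()
E
```

```text
t 18.7 pos [532.56  15.73  28.46] yaw_y 2.34 tz [-4.e-04  1.e-04 -1.e+00] f [-0.36  0.23 -0.66] f_track 0.24 0.35 op 0.487
cmd [532.68  15.72  28.69] yaw 2.34
```

Call:
jog_arm(targets=[[0,0,0,0,0,0.05,0.3],[0,0,0,0,0,0.05,0.5],[0,0,0,0,0,0.05,0.6],[0,0,0,0,0,0.05,0.7],[0,0,0,0,0,0.05,0.75],[0,0,0,0,0,-2,0.75],[0,0,0,0,0,-6,0.75]])

```text
time_s: 19.4
ee_pos: [529.9, 16.2, 86.4]
tcp_rot: [-0.003, 0.693, 0.721, -0.002]
ft_force: [0.2, -0.1, 0.8]
opening: 0.752
```

```bash
python3 - <<'E'
from h import *
moved([0,0,0,0,0,-6]);st()
print(row([419,-338.7,110],down(2.37)),row([419,-338.7,26.3],down(2.37)))
im,d=ctrl.read_camera('scene'); n='scene'
c=proj(n,[530,40,60]).astype(int)
save(n+'9',cv2.resize(im[max(c[1]-45,0):c[1]+45,c[0]-60:c[0]+60],None,fx=6,fy=6,interpolation=cv2.INTER_CUBIC))
print('front',fitcyl('scene',im,d,[534,-33],32,60,21)); print('1',fitcyl('scene',im,d,[531,15],32,60,21));
E
```

```text
t 19.4 pos [529.9   16.15  86.42] yaw_y 2.33 tz [-0.0069  0.0014 -1.    ] f [ 0.19 -0.13  0.81] f_track -0.14 -0.18 op 0.752
cmd [532.68  15.72  88.69] yaw 2.34
[0.0, 0.0, -0.03, -34.95, -12.81, -2.13] [0.0, 0.0, -0.03, -34.95, -12.81, 6.24]
front (array([533.2, -31.3]), 90, np.float64(1.4), np.float64(0.22))
1 (array([532.,  15.]), 64, np.float64(1.17), np.float64(0.01))
```

View pics/scene9.png

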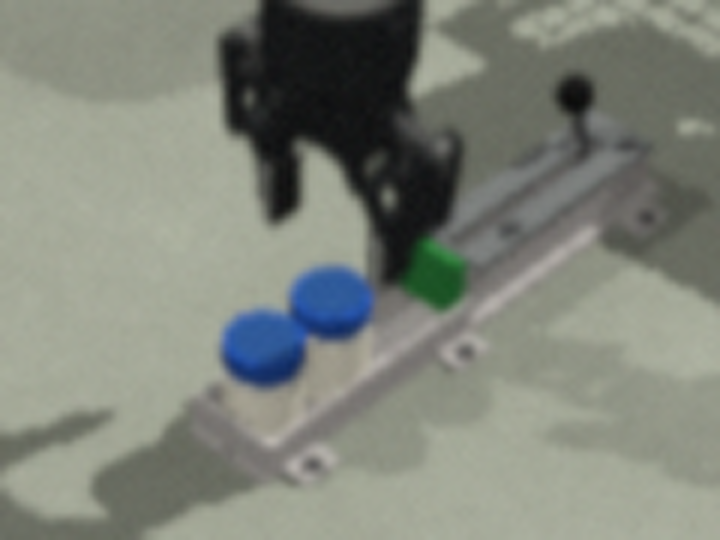

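The first pot stands upright in the channel, lid at (333,300), beside the front pot. The follower is still held, pusher at (437,272). Now for the second pot.

Call:
jog_arm(targets=[[0,0,0,0,0,-2.1,0.75],[0,0,0,-4,-1.5,-2.1,0.75],[0,0,0,-8,-3,-2.1,0.75],[0,0,0,-12,-4.5,-2.1,0.75],[0,0,0,-16,-6,-2.1,0.75],[0,0,0,-20,-7.5,-2.1,0.75],[0,0,0,-24,-9,-2.1,0.75],[0,0,0,-28,-10.5,-2.1,0.75],[0,0,0,-32,-12,-2.1,0.75],[0,0,0,-35,-12.8,-2.1,0.75],[0,0,0,-35,-12.8,-2.1,0.75],[0,0,0,-35,-12.8,-2.1,0.75],[0,0,0,-35,-12.8,1,0.75],[0,0,0,-35,-12.8,4,0.75],[0,0,0,-35,-12.8,6.2,0.75],[0,0,0,-35,-12.8,6.2,0.75]])

```text
time_s: 21.05
ee_pos: [417.6, -335.4, 23.6]
tcp_rot: [-0.003, 0.692, 0.722, 0.001]
ft_force: [-0.3, 0.6, -0.3]
opening: 0.75
```

```bash
python3 - <<'E'
from h import *
moved([0,0,0,-35,-12.8,6.2]);st()
im,d=ctrl.read_camera('scene'); n='scene'
c=proj(n,[450,-320,50]).astype(int)
save('scene10',cv2.resize(im[max(c[1]-45,0):c[1]+45,c[0]-60:c[0]+60],None,fx=6,fy=6,interpolation=cv2.INTER_CUBIC))
E
```

```text
t 21.05 pos [ 417.64 -335.44   23.55] yaw_y 2.43 tz [-0.0043  0.0057 -1.    ] f [-0.33  0.58 -0.27] f_track 0.59 0.31 op 0.75
cmd [ 419.08 -339.22   26.69] yaw 2.34
```

View pics/scene10.png

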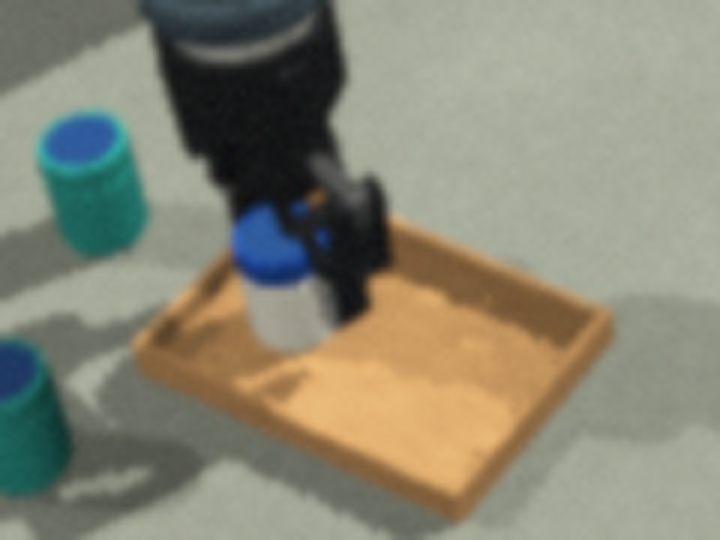

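The jaws straddle the second pot, lid at (270,243). I'll close now.

Call:
jog_arm(targets=[[0,0,0,0,0,0,0.75],[0,0,0,0,0,0,0.6],[0,0,0,0,0,0,0.4],[0,0,0,0,0,0,0.3],[0,0,0,0,0,0,0.3],[0,0,0,0,0,0,0.3]], newtons=25)

```text
time_s: 21.7
ee_pos: [419.9, -340.0, 28.3]
tcp_rot: [0.001, 0.693, 0.721, -0.0]
ft_force: [0.0, 2.4, 8.5]
opening: 0.483
```

```bash
python3 - <<'E'
from h import *
st()
# target: track x ~113 -> 46 beyond pot1 at actual (532.6,15.7)
t=np.array([532.6,15.7])+46.5*TX[:2]; print(t, row([t[0],t[1],116],down(2.37)), row([t[0],t[1],40],down(2.37)))
E
```

```text
t 21.7 pos [ 419.93 -339.99   28.32] yaw_y 2.34 tz [ 0.0017 -0.0017 -1.    ] f [0.04 2.42 8.51] f_track 2.42 -0.14 op 0.483
cmd [ 419.08 -339.22   26.69] yaw 2.34
[530.67710835  62.16022479] [0.0, 0.0, -0.03, 39.65, 12.79, -8.93] [0.0, 0.0, -0.03, 39.65, 12.79, -1.33]
```

Call:
jog_arm(targets=[[0,0,0,0,0,-2,0.3],[0,0,0,0,0,-5,0.3],[0,0,0,0,0,-9,0.3],[0,0,0,4,1.3,-9,0.3],[0,0,0,8,2.6,-9,0.3],[0,0,0,12,3.9,-9,0.3],[0,0,0,16,5.2,-9,0.3],[0,0,0,20,6.5,-9,0.3],[0,0,0,24,7.7,-9,0.3],[0,0,0,28,9,-9,0.3],[0,0,0,32,10.3,-9,0.3],[0,0,0,36,11.6,-9,0.3],[0,0,0,38.5,12.4,-9,0.3],[0,0,0,39.7,12.8,-9,0.3],[0,0,0,39.7,12.8,-9,0.3],[0,0,0,39.7,12.8,-6,0.3],[0,0,0,39.7,12.8,-3.4,0.3],[0,0,0,39.7,12.8,-3.4,0.3],[0,0,0,39.7,12.8,-3.4,0.3]])

```text
time_s: 23.6
ee_pos: [530.4, 61.4, 60.8]
tcp_rot: [-0.0, 0.693, 0.721, -0.0]
ft_force: [-0.4, -0.9, -0.4]
opening: 0.484
```

```bash
python3 - <<'E'
from h import *
moved([0,0,0,39.7,12.8,-3.4]);st()
im,d=ctrl.read_camera('scene'); n='scene'
c=proj(n,[530,60,60]).astype(int)
save('scene11',cv2.resize(im[max(c[1]-45,0):c[1]+45,c[0]-60:c[0]+60],None,fx=6,fy=6,interpolation=cv2.INTER_CUBIC))
for y,a,b in ((-33,32,60),(15,32,60),(62,62,92)): print(fitcyl('scene',im,d,[531,y],a,b,21))
st()
E
```

```text
t 23.6 pos [530.45  61.44  60.78] yaw_y 2.25 tz [-1.2e-03 -1.0e-04 -1.0e+00] f [-0.35 -0.91 -0.37] f_track -0.9 0.39 op 0.484
cmd [530.76  62.68  60.69] yaw 2.34
(array([533., -32.]), 81, np.float64(1.44), np.float64(-0.06))
(array([532. ,  15.8]), 64, np.float64(1.62), np.float64(0.17))
(array([529.5,  61.3]), 64, np.float64(1.49), np.float64(0.01))
t 23.65 pos [531.43  61.58  61.73] yaw_y 2.27 tz [ 1.e-03 -3.e-04 -1.e+00] f [ 1.05  0.39 -1.  ] f_track 0.35 -1.07 op 0.487
cmd [530.76  62.68  60.69] yaw 2.34
```

View pics/scene11.png

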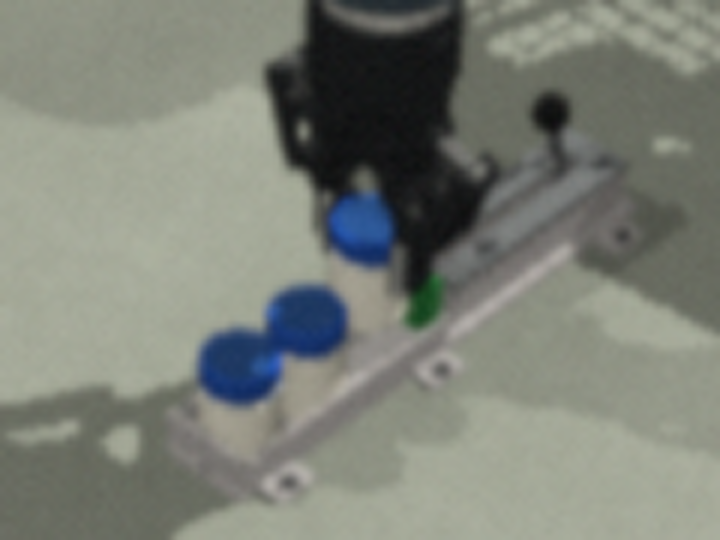

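The second pot is held above the gap between the placed pot (lid at (307,318)) and the pusher (423,300). Its line fits to about 0.5 mm, so I'll lower it.

Call:
jog_arm(targets=[[0,0,0,0,0,0.5,0.3],[0,0,0,0,0,1,0.3],[0,0,0,0,0,1.4,0.3],[0,0,0,0,0,1.7,0.3],[0,0,0,0,0,2,0.3],[0,0,0,0,0,2,0.3]])

```text
time_s: 24.25
ee_pos: [530.4, 62.8, 40.2]
tcp_rot: [-0.0, 0.692, 0.721, -0.0]
ft_force: [0.7, -0.1, -0.6]
opening: 0.48
```

```bash
python3 - <<'E'
from h import *
moved([0,0,0,0,0,2]);st()
E
```

```text
t 24.25 pos [530.39  62.76  40.15] yaw_y 2.35 tz [-1.e-03  1.e-04 -1.e+00] f [ 0.66 -0.11 -0.64] f_track -0.14 -0.65 op 0.48
cmd [530.76  62.68  40.69] yaw 2.34
```

Call:
jog_arm(targets=[[0,0,0,0,0,0.4,0.3],[0,0,0,0,0,0.7,0.3],[0,0,0,0,0,0.95,0.3],[0,0,0,0,0,1.1,0.3],[0,0,0,0,0,1.15,0.3]])

```text
time_s: 24.75
ee_pos: [530.6, 62.7, 29.4]
tcp_rot: [-0.0, 0.693, 0.721, -0.0]
ft_force: [-3.1, 0.6, 7.2]
opening: 0.485
```

```bash
python3 - <<'E'
from h import *
moved([0,0,0,0,0,1.15]);st()
E
```

```text
t 24.75 pos [530.64  62.72  29.36] yaw_y 2.34 tz [-6.e-04  1.e-04 -1.e+00] f [-3.09  0.64  7.24] f_track 0.76 3.07 op 0.485
cmd [530.76  62.68  29.19] yaw 2.34
```

Call:
jog_arm(targets=[[0,0,0,0,0,0,0.5],[0,0,0,0,0,0,0.6],[0,0,0,0,0,0,0.7],[0,0,0,0,0,0,0.75],[0,0,0,0,0,-2,0.75],[0,0,0,0,0,-5,0.75],[0,0,0,0,0,-9,0.75],[0,0,0,0,0,-9,0.75]])

```text
time_s: 25.55
ee_pos: [534.9, 62.3, 124.8]
tcp_rot: [0.004, 0.692, 0.721, 0.003]
ft_force: [0.8, -0.5, 1.4]
opening: 0.751
```

```bash
python3 - <<'E'
from h import *
moved([0,0,0,0,0,-9]);st()
im,d=ctrl.read_camera('scene'); n='scene'
c=proj(n,[530,60,60]).astype(int)
save('scene12',cv2.resize(im[max(c[1]-45,0):c[1]+45,c[0]-60:c[0]+60],None,fx=6,fy=6,interpolation=cv2.INTER_CUBIC))
for y,a,b in ((-33,32,60),(15,32,60),(62,32,60)): print(fitcyl('scene',im,d,[531,y],a,b,21))
print(row([507,223,115],down(92.37-180)),row([507,223,49],down(92.37-180)))
E
```

```text
t 25.55 pos [534.85  62.34 124.83] yaw_y 2.35 tz [ 0.0101 -0.001  -0.9999] f [ 0.81 -0.46  1.36] f_track -0.5 -0.79 op 0.751
cmd [530.76  62.68 119.19] yaw 2.34
(array([532.5, -31.9]), 84, np.float64(1.22), np.float64(0.17))
(array([532. ,  15.7]), 75, np.float64(1.66), np.float64(0.04))
(array([529.3,  62.9]), 68, np.float64(1.39), np.float64(-0.2))
[0.0, 0.0, 89.97, 16.12, -1.72, 0.42] [0.0, 0.0, 89.97, 16.12, -1.72, 7.02]
```

View pics/scene12.png

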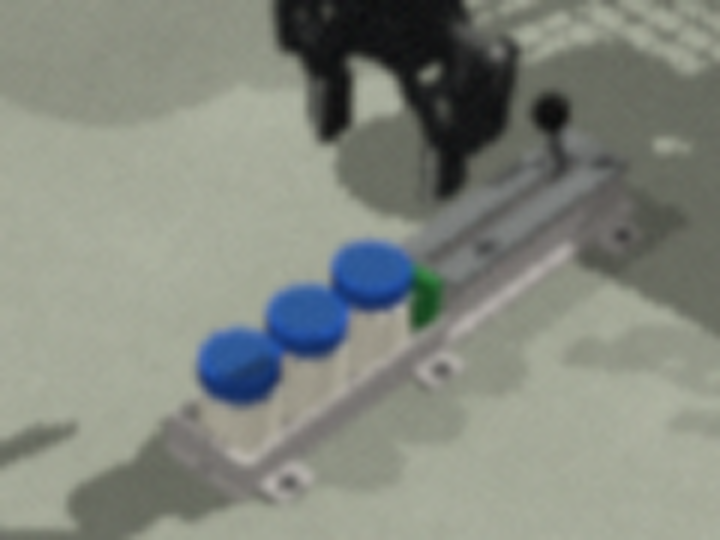

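All three pots stand in the channel, lids at (240,365), (307,318) and (372,273). The pusher (428,298) and knob (550,110) are still held. Now back to the knob.

```bash
python3 - <<'E'
from h import *
print(row([506.5,224,115],down(92.37-180)),row([506.5,224,47.5],down(92.37-180)))
E
```

```text
[0.0, 0.0, 89.97, 16.22, -1.77, 0.42] [0.0, 0.0, 89.97, 16.22, -1.77, 7.17]
```

Call:
jog_arm(targets=[[0,0,90,16.2,-1.8,0,0.65],[0,0,90,16.2,-1.8,0,0.65],[0,0,90,16.2,-1.8,0,0.65],[0,0,90,16.2,-1.8,0,0.65],[0,0,90,16.2,-1.8,0,0.65],[0,0,90,16.2,-1.8,0,0.65],[0,0,90,16.2,-1.8,0,0.65],[0,0,90,16.2,-1.8,0,0.65],[0,0,90,16.2,-1.8,0,0.65],[0,0,90,16.2,-1.8,0,0.65],[0,0,90,16.2,-1.8,0,0.65],[0,0,90,16.2,-1.8,0,0.65],[0,0,90,16.2,-1.8,0,0.65],[0,0,90,16.2,-1.8,0,0.65],[0,0,90,16.2,-1.8,0,0.65],[0,0,90,16.2,-1.8,0,0.65]])

```text
time_s: 27.2
ee_pos: [506.2, 223.8, 119.1]
tcp_rot: [-0.0, 1.0, 0.021, -0.0]
ft_force: [0.5, 0.1, -0.3]
opening: 0.648
```

```bash
python3 - <<'E'
from h import *
moved([0,0,90,16.2,-1.8,0]);st()
n='scene';im,d=ctrl.read_camera(n); c=proj(n,[515,200,70]).astype(int)
save('scene13',cv2.resize(im[max(c[1]-45,0):c[1]+45,c[0]-60:c[0]+60],None,fx=6,fy=6,interpolation=cv2.INTER_CUBIC))
print(c); print(row([506.5,224,47.5],down(92.37-180)))
E
```

```text
t 27.2 pos [506.19 223.78 119.13] yaw_y -87.62 tz [-0.  0. -1.] f [ 0.46  0.12 -0.31] f_track 0.1 -0.47 op 0.648
cmd [506.16 223.81 119.19] yaw -87.66
[357 179]
[0.0, 0.0, -0.03, 0.03, -0.02, 7.17]
```

View pics/scene13.png

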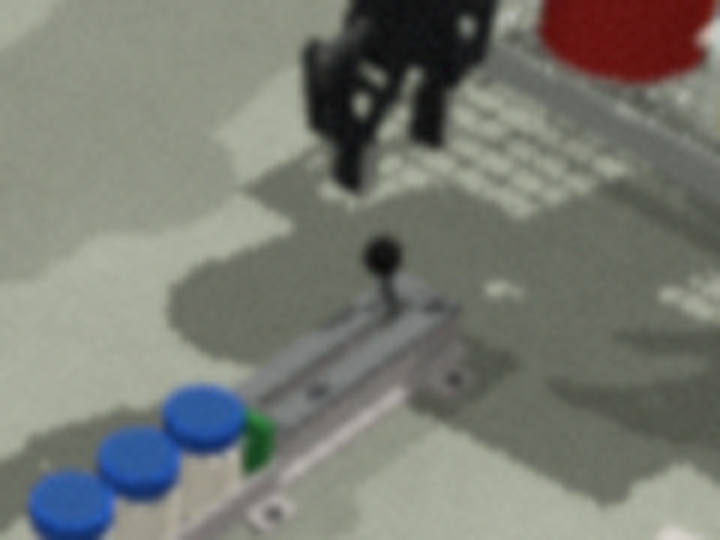

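The fingers straddle the knob at (383,257) from directly above. I'll descend and close.

Call:
jog_arm(targets=[[0,0,0,0,0,2.5,0.65],[0,0,0,0,0,5,0.65],[0,0,0,0,0,6.5,0.65],[0,0,0,0,0,7.1,0.65],[0,0,0,0,0,7.1,0.5],[0,0,0,0,0,7.1,0.35],[0,0,0,0,0,7.1,0.2],[0,0,0,0,0,7.1,0.1],[0,0,0,0,0,7.1,0.1],[0,0,0,0,0,7.1,0.1]], newtons=25)

```text
time_s: 28.25
ee_pos: [507.0, 223.1, 49.3]
tcp_rot: [0.0, 1.0, 0.02, 0.001]
ft_force: [0.1, -4.8, 3.8]
opening: 0.232
```

```bash
python3 - <<'E'
from h import *
moved([0,0,0,0,0,7.1]);st()
E
```

```text
t 28.25 pos [507.04 223.14  49.31] yaw_y -87.66 tz [ 1.6e-03 -9.0e-04 -1.0e+00] f [ 0.14 -4.84  3.82] f_track -4.84 0.06 op 0.232
cmd [506.16 223.81  48.19] yaw -87.66
```

Call:
jog_arm(targets=[[0,0,0,0,-0.08,0,0.1],[0,0,0,0,-0.16,0,0.1],[0,0,0,0,-0.24,0,0.1],[0,0,0,0,-0.24,0,0.1]])

```text
time_s: 28.65
ee_pos: [506.8, 225.1, 49.2]
tcp_rot: [0.001, 1.0, 0.02, 0.001]
ft_force: [-0.0, -7.0, 3.4]
opening: 0.237
```

```bash
python3 - <<'E'
from h import *
moved([0,0,0,0,-.24,0]);st()
E
```

```text
t 28.65 pos [506.84 225.12  49.21] yaw_y -87.66 tz [ 0.0013 -0.0017 -1.    ] f [-0.04 -6.97  3.36] f_track -6.96 0.33 op 0.237
cmd [506.06 226.21  48.19] yaw -87.66
```

Call:
jog_arm(targets=[[0,0,0,0.15,0,-0.06,0.1],[0,0,0,0.3,0,-0.11,0.1],[0,0,0,0.45,0,-0.16,0.1],[0,0,0,0.6,0,-0.2,0.1],[0,0,0,0.75,0,-0.23,0.1],[0,0,0,0.9,0,-0.26,0.1]])

```text
time_s: 29.25
ee_pos: [514.8, 225.4, 51.2]
tcp_rot: [0.001, 1.0, 0.02, -0.001]
ft_force: [-3.1, -7.0, 2.3]
opening: 0.237
```

```bash
python3 - <<'E'
from h import *
moved([0,0,0,.9,0,-.26]);st()
E
```

```text
t 29.25 pos [514.82 225.36  51.25] yaw_y -87.66 tz [-0.001 -0.002 -1.   ] f [-3.15 -7.02  2.3 ] f_track -6.88 3.43 op 0.237
cmd [515.06 226.58  50.79] yaw -87.66
```

Call:
jog_arm(targets=[[0,0,0,0.1,0,0,0.1],[0,0,0,0.2,0,-0.02,0.1],[0,0,0,0.3,0,-0.04,0.1],[0,0,0,0.3,0,-0.04,0.1]])

```text
time_s: 29.65
ee_pos: [517.9, 225.5, 51.5]
tcp_rot: [0.001, 1.0, 0.02, -0.0]
ft_force: [-1.5, -6.4, 1.7]
opening: 0.233
```

```bash
python3 - <<'E'
from h import *
moved([0,0,0,.3,0,-.04]);st()
E
```

```text
t 29.65 pos [517.91 225.46  51.55] yaw_y -87.67 tz [-9.0e-04 -1.9e-03 -1.0e+00] f [-1.54 -6.39  1.67] f_track -6.32 1.81 op 0.233
cmd [518.05 226.7   51.19] yaw -87.66
```

Call:
jog_arm(targets=[[0,0,0,0.15,0,-0.01,0.1],[0,0,0,0.3,0,-0.02,0.1],[0,0,0,0.45,0,-0.03,0.1],[0,0,0,0.55,0,-0.03,0.1],[0,0,0,0.55,0,-0.03,0.1]])

```text
time_s: 30.15
ee_pos: [523.4, 225.7, 51.8]
tcp_rot: [0.001, 1.0, 0.02, -0.0]
ft_force: [-1.4, -6.8, 1.6]
opening: 0.234
```

```bash
python3 - <<'E'
from h import *
moved([0,0,0,.55,0,-.03]);st()
im,d=ctrl.read_camera('scene'); c=proj('scene',[520,200,60]).astype(int)
save('scene14',cv2.resize(im[max(c[1]-45,0):c[1]+45,c[0]-60:c[0]+60],None,fx=6,fy=6,interpolation=cv2.INTER_CUBIC))
E
```

```text
t 30.15 pos [523.44 225.66  51.81] yaw_y -87.67 tz [-8.e-04 -2.e-03 -1.e+00] f [-1.38 -6.78  1.61] f_track -6.72 1.66 op 0.234
cmd [523.55 226.92  51.49] yaw -87.66
```

View pics/scene14.png

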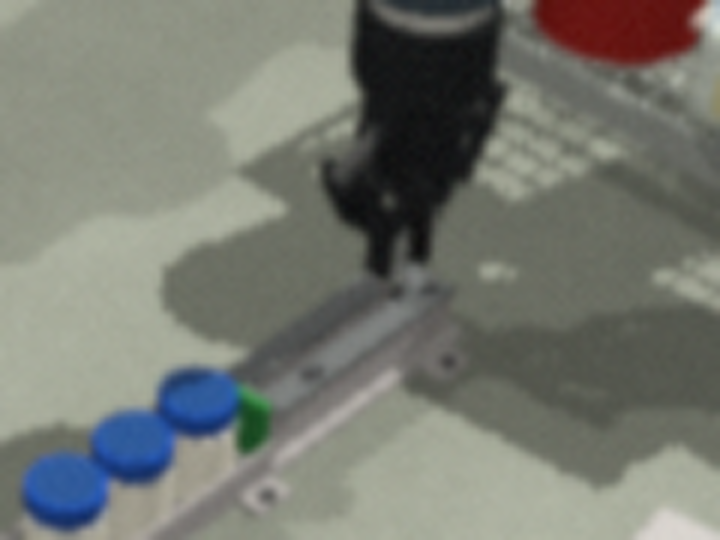

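Call:
jog_arm(targets=[[0,0,0,0,0.1,0,0.1],[0,0,0,0,0.3,0,0.1],[0,0,0,0,0.5,0,0.1],[0,0,0,0,0.7,0,0.1],[0,0,0,0,0.9,0,0.1],[0,0,0,0,1.1,0,0.1],[0,0,0,0,1.2,0,0.1],[0,0,0,0,1.2,0,0.1]])

```text
time_s: 31.0
ee_pos: [523.9, 213.7, 51.8]
tcp_rot: [0.001, 1.0, 0.02, -0.0]
ft_force: [-1.5, -7.2, 0.3]
opening: 0.23
```

```bash
python3 - <<'E'
from h import *
moved([0,0,0,0,1.2,0]);st()
E
```

```text
t 31.0 pos [523.88 213.66  51.81] yaw_y -87.67 tz [-7.0e-04 -1.8e-03 -1.0e+00] f [-1.5  -7.2   0.32] f_track -7.13 1.8 op 0.23
cmd [524.04 214.93  51.49] yaw -87.66
```

Call:
jog_arm(targets=[[0,0,0,0,0.1,0,0.1],[0,0,0,0,0.2,0,0.1],[0,0,0,0,0.3,0,0.1],[0,0,0,0,0.3,0,0.1]])

```text
time_s: 31.4
ee_pos: [524.0, 210.8, 51.9]
tcp_rot: [0.001, 1.0, 0.02, -0.0]
ft_force: [-1.3, -6.4, 1.4]
opening: 0.234
```

Call:
jog_arm(targets=[[0,0,0,0,0.1,0,0.1],[0,0,0,0,0.1,0,0.1]])

```text
time_s: 31.6
ee_pos: [524.1, 209.9, 51.9]
tcp_rot: [0.001, 1.0, 0.02, -0.0]
ft_force: [-2.2, -6.3, 1.4]
opening: 0.239
```

Call:
jog_arm(targets=[[0,0,0,0,0.1,0,0.1],[0,0,0,0,0.1,0,0.1]])

```text
time_s: 31.8
ee_pos: [524.1, 208.9, 51.9]
tcp_rot: [0.001, 1.0, 0.02, -0.0]
ft_force: [-0.5, -6.2, 0.8]
opening: 0.239
```

Call:
jog_arm(targets=[[0,0,0,0,0.1,0,0.1],[0,0,0,0,0.1,0,0.1]])

```text
time_s: 32.0
ee_pos: [524.1, 207.9, 51.9]
tcp_rot: [0.001, 1.0, 0.02, -0.0]
ft_force: [-1.1, -5.5, 0.5]
opening: 0.236
```

Call:
jog_arm(targets=[[0,0,0,0,0.1,0,0.1],[0,0,0,0,0.1,0,0.1]])

```text
time_s: 32.2
ee_pos: [524.2, 206.9, 51.9]
tcp_rot: [0.001, 1.0, 0.02, -0.0]
ft_force: [-0.5, -6.0, 0.2]
opening: 0.238
```

```bash
python3 - <<'E'
from h import *
moved([0,0,0,0,.7,0]);st()
im,d=ctrl.read_camera('scene'); c=proj('scene',[530,80,60]).astype(int)
save('scene15',cv2.resize(im[max(c[1]-45,0):c[1]+45,c[0]-60:c[0]+60],None,fx=6,fy=6,interpolation=cv2.INTER_CUBIC))
for y,a,b in ((-33,32,60),(12,32,60),(55,32,60)): print(fitcyl('scene',im,d,[531,y],a,b,21))
E
```

```text
t 32.2 pos [524.17 206.94  51.86] yaw_y -87.67 tz [-6.0e-04 -1.5e-03 -1.0e+00] f [-0.47 -5.96  0.19] f_track -5.93 0.72 op 0.238
cmd [524.32 207.94  51.49] yaw -87.66
(array([533. , -31.7]), 90, np.float64(1.46), np.float64(0.04))
(array([532.4,  12.9]), 72, np.float64(1.92), np.float64(0.38))
(array([529.9,  53.4]), 58, np.float64(1.52), np.float64(0.15))
```

View pics/scene15.png

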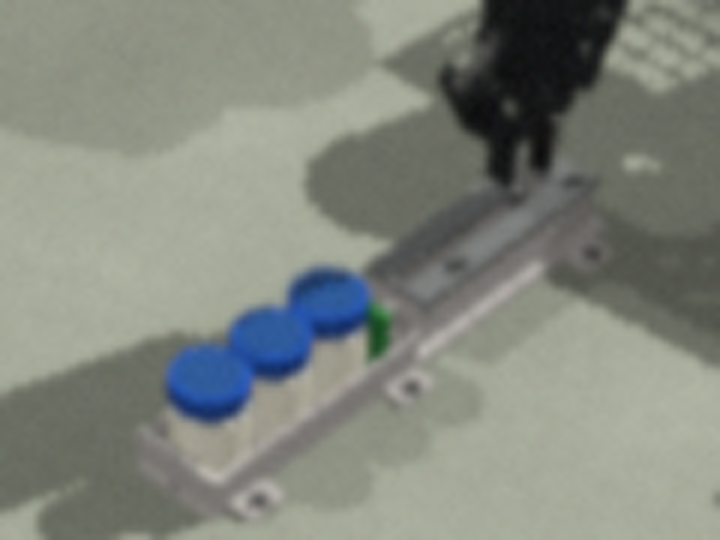

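The row is nearly closed, about 85 mm from first to last centre against 84 when shut. Pots are upright and the pusher is on the last one. I'll continue in small steps.

Call:
jog_arm(targets=[[0,0,0,0,0.05,0,0.1],[0,0,0,0,0.1,0,0.1],[0,0,0,0,0.1,0,0.1]])

```text
time_s: 32.55
ee_pos: [524.2, 206.0, 51.9]
tcp_rot: [0.001, 1.0, 0.02, -0.0]
ft_force: [-0.6, -6.4, 0.9]
opening: 0.234
```

Call:
jog_arm(targets=[[0,0,0,0,0.05,0,0.1],[0,0,0,0,0.1,0,0.1],[0,0,0,0,0.1,0,0.1]])

```text
time_s: 32.85
ee_pos: [524.4, 205.8, 51.8]
tcp_rot: [0.0, 1.0, 0.02, -0.0]
ft_force: [-1.3, -4.3, 1.9]
opening: 0.235
```

The motion stalled at y≈205.8 and the load is falling, so the follower now bears on the row. I'll unload the rest.

Call:
jog_arm(targets=[[0,0,0,0,0.05,0,0.1],[0,0,0,0,0.1,0,0.1],[0,0,0,0,0.1,0,0.1]])

```text
time_s: 33.15
ee_pos: [524.6, 205.5, 51.8]
tcp_rot: [-0.0, 1.0, 0.021, 0.0]
ft_force: [-2.9, 0.9, 3.7]
opening: 0.237
```

Call:
jog_arm(targets=[[0,0,0,0,0.05,0,0.1],[0,0,0,0,0.08,0,0.1],[0,0,0,0,0.08,0,0.1]])

```text
time_s: 33.45
ee_pos: [524.7, 205.1, 51.8]
tcp_rot: [-0.001, 1.0, 0.02, 0.0]
ft_force: [-2.6, 4.8, 4.5]
opening: 0.236
```

```bash
python3 - <<'E'
from h import *
moved([0,0,0,0,.38,0]);st()
im,d=ctrl.read_camera('scene')
for y,a,b in ((-33,32,60),(12,32,60),(53,32,60)): print(fitcyl('scene',im,d,[531,y],a,b,21))
E
```

```text
t 33.45 pos [524.66 205.15  51.78] yaw_y -87.66 tz [ 6.0e-04  1.6e-03 -1.0e+00] f [-2.6   4.83  4.52] f_track 4.93 2.4 op 0.236
cmd [524.48 204.14  51.49] yaw -87.66
(array([533.3, -31.7]), 91, np.float64(1.55), np.float64(0.04))
(array([532.6,  11.9]), 76, np.float64(1.99), np.float64(0.38))
(array([530. ,  52.5]), 60, np.float64(1.21), np.float64(0.07))
```

Call:
jog_arm(targets=[[0,0,0,0,-0.07,0,0.1],[0,0,0,0,-0.07,0,0.1],[0,0,0,0,-0.07,0,0.25],[0,0,0,0,-0.07,0,0.4],[0,0,0,0,-0.07,0,0.55],[0,0,0,0,-0.07,0,0.65],[0,0,0,0,-0.07,0,0.65]])

```text
time_s: 34.2
ee_pos: [524.5, 204.5, 51.3]
tcp_rot: [0.0, 1.0, 0.02, -0.0]
ft_force: [-0.3, 1.3, 0.5]
opening: 0.653
```

```bash
python3 - <<'E'
from h import *
moved([0,0,0,0,-.07,0]);st()
E
```

```text
t 34.2 pos [524.49 204.53  51.33] yaw_y -87.68 tz [-2.e-04 -3.e-04 -1.e+00] f [-0.31  1.34  0.49] f_track 1.35 0.26 op 0.653
cmd [524.45 204.84  51.49] yaw -87.66
```

Call:
jog_arm(targets=[[0,0,0,0,0,-2,0.65],[0,0,0,0,0,-5,0.65],[0,0,0,0,0,-9,0.65],[0,0,0,-5,0,-12,0.65],[0,0,0,-9,0,-14,0.65],[0,0,0,-12,0,-14,0.65],[0,0,0,-15,0,-14,0.65],[0,0,0,-15,0,-14,0.65]])

```text
time_s: 35.0
ee_pos: [371.5, 198.7, 191.2]
tcp_rot: [0.0, 1.0, 0.021, -0.001]
ft_force: [0.5, 0.1, 1.1]
opening: 0.647
```

```bash
python3 - <<'E'
from h import *
moved([0,0,0,-15,0,-14]);st()
for n in ['scene','top']:
    im,d=ctrl.read_camera(n); c=proj(n,[530,90,50]).astype(int)
    save(n+'16',cv2.resize(im[max(c[1]-45,0):c[1]+45,c[0]-60:c[0]+60],None,fx=6,fy=6,interpolation=cv2.INTER_CUBIC)); save(n+'16f',im); print(n,c)
    if n=='scene':
        for y,a,b in ((-33,32,60),(12,32,60),(53,32,60)): print(fitcyl('scene',im,d,[531,y],a,b,21))
    C=cloud(n,d); sel=(im.max(-1)<45)&(C[...,2]>55)&(C[...,2]<90)&(C[...,0]>480)&(C[...,0]<560)&(C[...,1]>150)&(C[...,1]<260)
    v,u=np.nonzero(sel); 
    if len(v): print('knob',len(v),u.mean(),v.mean(),atz(n,[u.mean(),v.mean()],68).round(1),C[sel].mean(0).round(1))
E
```

```text
t 35.0 pos [371.46 198.68 191.2 ] yaw_y -87.59 tz [-1.2e-03 -2.0e-04 -1.0e+00] f [0.46 0.08 1.14] f_track 0.06 -0.46 op 0.647
cmd [374.58 198.72 191.49] yaw -87.66
scene [336 201]
(array([533.1, -31.7]), 94, np.float64(1.49), np.float64(0.19))
(array([533. ,  12.1]), 69, np.float64(2.09), np.float64(0.46))
(array([530.4,  52.8]), 58, np.float64(1.31), np.float64(-0.01))
knob 23 360.0869565217391 180.2173913043478 [521.6 207.2  68. ] [526.2 201.4  73.8]
top [293 207]
knob 26 259.0 208.5 [523.9 205.7  68. ] [522.8 204.6  75.2]
```

View pics/scene16.png

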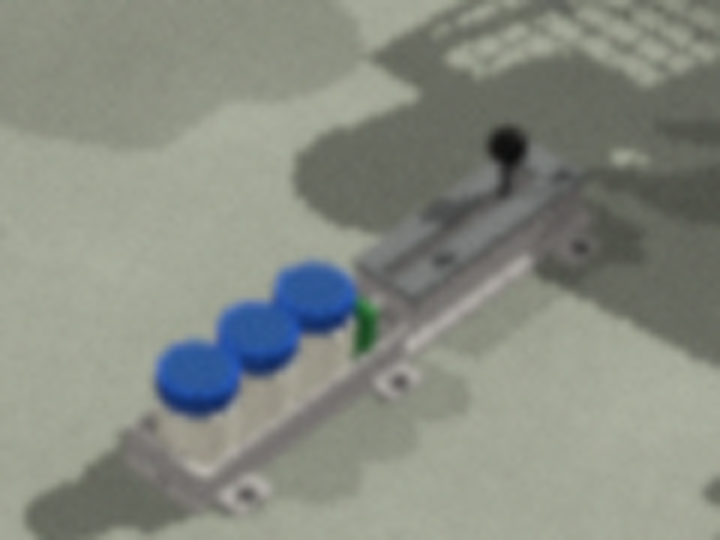

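View pics/scene16f.png

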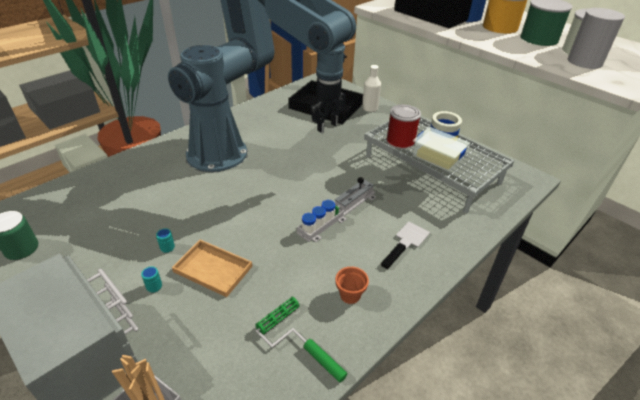

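View pics/top16.png

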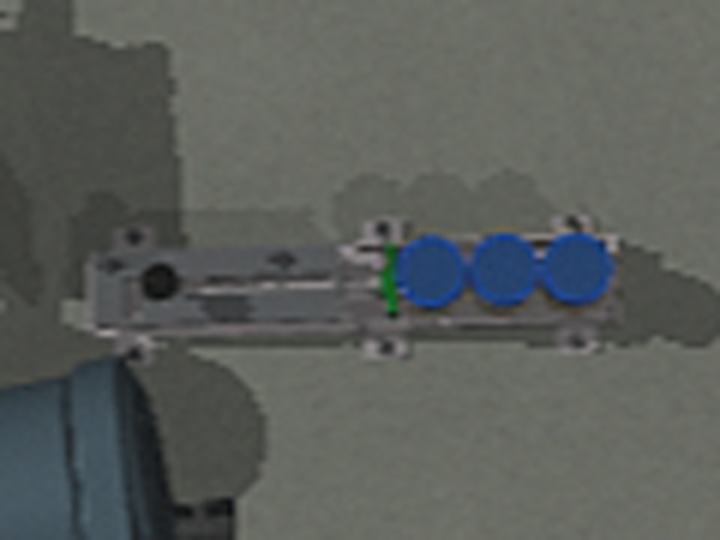

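The three lids stand in a closed row in the track, at top crop (430,272), (503,270) and (577,268). The pusher is on the last one and the knob is upright in the slot at (160,280). By the top camera the knob has moved 83.3 mm from its start at 0.006, so the follower is at about 0.0893. The bystanders look unmoved and the arm is clear, so I'll hand in.

```bash
python3 - <<'E'
from h import *
st(); print(ctrl.sign_off())
E
```

```text
t 35.1 pos [374.88 198.77 191.91] yaw_y -87.64 tz [ 1.7e-03  2.0e-04 -1.0e+00] f [ 0.85  0.13 -0.29] f_track 0.1 -0.86 op 0.648
cmd [374.58 198.72 191.49] yaw -87.66
the job is handed in; nothing more can be done
None
```

I topped up the feed track and handed the job in at about 35 s; no verdict was reported.

**What I did:**
- I pulled the follower back by its knob until the slot's end was felt, then swung the knob into the notch and let go; it stayed back.
- I stood both white, blue-lidded pots from the carton behind the first pot.
- I took the knob again, freed it and eased the follower forward until it stalled on the row. I backed off a slight over-push, which read about 5 N at the wrist, then opened the fingers and drew clear.

**Last checks:**
- **Pots:** all three stand upright in a closed row, about 84.5 mm from first to last centre; 84 is ideal.
- **Follower:** it reads about 0.089 by the knob's shift in the top camera. The knob is upright in the slot, about 0.02 rad off by the same measure.
- **Surroundings:** the bystanders and turquoise pots look unmoved, and the arm touches nothing.

**What disagreed:**
- The two cameras differ by up to about 4 mm across the track, so I placed the pots relative to the front pot and the arm's own readings.
- The knob crept about 3.8 mm onto the notch's front wall by the arm's readings, against the stated 2.5 mm at most. Flex in the arm may explain it; the catch held.

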